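# Clip a chocolate mould shut with firm clips and turn it

## Task

The filled chocolate mould on the marble slab has to be clipped shut and turned over. Feel each blue spring clip on the wooden clip box by squeezing it: the slack, weak ones go onto the far long wall of the box, and every firm one is clipped onto the raised flange along the top of the mould, drawing its seam shut. When the firm ones are all on, lift the mould, turn it upside down and hold it so for two or three seconds, then stand it upright on the slab again with its clips still on and let go of everything; leave the other kitchen things where they are.

Things in the scene. Friction and masses are not known exactly. Their poses are not given: they have to be found in the camera images.
- clip_a: blue plastic spring clip, 22 mm wide, 76 mm tall, 40 g; all clips look alike and any may be absent. Origin midway between its two rubber jaw pads; z runs up from jaws to handles, y is the line along which the jaws open and the handles are squeezed, x the hinge direction. Pads span z -6..+6 mm, hinge pin at z = 28 mm, two flat handles 22 mm wide from z = 28 to 70 mm
- clip_b: like clip_a. Any clip: squeeze the handles at about z = 58 mm; across them there it is about 36 mm outside when astride a 6 mm plate, about 42 mm when free, about 25 mm squeezed to the stop (jaws then 16 mm apart). Up to 20 mm of plate fits above the pads' middle
- clip_c: like clip_a. Any clip: a firm one takes about 7.5 N on each handle to start opening off a 6 mm plate and about 10 N near the stop, a weak one about 2 to 2.5 N; nothing in looks, name or place tells which is which
- clip_d: like clip_a
- clip_e: like clip_a
- clip_f: like clip_a
- clip_box: open wooden box 120 x 222 mm, 60 mm tall, walls 6 mm, fixed; origin under its centre, y along its length. The clips start astride its near long wall (local x = -57 mm), jaws down, handles up, in places 36 mm apart, pad centres 50 mm above the worktop. The far wall (x = +57 mm) is empty, for the weak ones. A tape roll and two small pegs inside stay there
- mould: grey-blue two-part chocolate mould, 0.38 kg, upright; origin under its centre, z up, x along its length. Block 150 (x) x 48 (y) mm, top at z = 85 mm, on a foot plate 158 x 62 x 6 mm; grip it by its flat sides (y = +-24 mm) near its -x end, which faces the robot at first (egg backs bulge 6 mm at x = -15..68 mm). A vertical flange 6 mm thick stands 20 mm above the block in its middle plane, from x = -48 to +75 mm
- flange_top (a point): middle of the top edge of the mould's flange (123 mm long), 105 mm above the mould's underside, 13.5 mm from its middle towards +x; axes as the mould's. A clip is on when its pads' middle lies about 10 mm (3 to 16 mm) below this edge, anywhere along the flange, jaws to either side. Clips side by side need about 36 mm from centre to centre
- mould_half (a joint): how far the mould's +y half gapes on its hinge at the foot, rad: 0 shut, 0.03 sprung open (3 mm at the flange); the spring needs about 3.5 N at the flange to be shut, which one firm clip gives and a weak one does not
- slab: grey-white marble slab 320 (x) x 300 (y) x 14 mm lying on the cold hob, fixed; origin under its centre. The mould stands on it
- dish: pink oval plastic dish, 156 x 129 mm, 58 mm tall, empty, bystander; origin under its centre
- mug: striped mug 100 mm tall, 83 mm wide and a handle, bystander; origin under its centre
- jar_pasta: pasta jar with red lid, 81 mm wide, 136 mm tall, bystander; origin under its centre

How it is judged (in metres and radians):
On the way, in this order (a step that is already met when the one before it is completed fails the run):
1. every firm clip present grips the mould's flange (contact force over 10 N), the weak ones (under 10 N) are on the clip box, and the seam is shut (((x of clip_a in the frame of flange_top between -0.064 and 0.064 m and y of clip_a in the frame of flange_top between -0.008 and 0.008 m and z of clip_a in the frame of flange_top between -0.0165 and -0.003 m and contact force between clip_a and mould above 10 N) or ((x of clip_a in the frame of clip_box between -0.065 and -0.049 m or x of clip_a in the frame of clip_box between 0.049 and 0.065 m) and y of clip_a in the frame of clip_box between -0.108 and 0.108 m and z of clip_a in the frame of clip_box between 0.032 and 0.058 m and contact force between clip_a and clip_box between 0.5 and 10 N)) and ((x of clip_b in the frame of flange_top between -0.064 and 0.064 m and y of clip_b in the frame of flange_top between -0.008 and 0.008 m and z of clip_b in the frame of flange_top between -0.0165 and -0.003 m and contact force between clip_b and mould above 10 N) or ((x of clip_b in the frame of clip_box between -0.065 and -0.049 m or x of clip_b in the frame of clip_box between 0.049 and 0.065 m) and y of clip_b in the frame of clip_box between -0.108 and 0.108 m and z of clip_b in the frame of clip_box between 0.032 and 0.058 m and contact force between clip_b and clip_box between 0.5 and 10 N)) and ((x of clip_c in the frame of flange_top between -0.064 and 0.064 m and y of clip_c in the frame of flange_top between -0.008 and 0.008 m and z of clip_c in the frame of flange_top between -0.0165 and -0.003 m and contact force between clip_c and mould above 10 N) or ((x of clip_c in the frame of clip_box between -0.065 and -0.049 m or x of clip_c in the frame of clip_box between 0.049 and 0.065 m) and y of clip_c in the frame of clip_box between -0.108 and 0.108 m and z of clip_c in the frame of clip_box between 0.032 and 0.058 m and contact force between clip_c and clip_box between 0.5 and 10 N)) and ((x of clip_d in the frame of flange_top between -0.064 and 0.064 m and y of clip_d in the frame of flange_top between -0.008 and 0.008 m and z of clip_d in the frame of flange_top between -0.0165 and -0.003 m and contact force between clip_d and mould above 10 N) or ((x of clip_d in the frame of clip_box between -0.065 and -0.049 m or x of clip_d in the frame of clip_box between 0.049 and 0.065 m) and y of clip_d in the frame of clip_box between -0.108 and 0.108 m and z of clip_d in the frame of clip_box between 0.032 and 0.058 m and contact force between clip_d and clip_box between 0.5 and 10 N)) and ((x of clip_e in the frame of flange_top between -0.064 and 0.064 m and y of clip_e in the frame of flange_top between -0.008 and 0.008 m and z of clip_e in the frame of flange_top between -0.0165 and -0.003 m and contact force between clip_e and mould above 10 N) or ((x of clip_e in the frame of clip_box between -0.065 and -0.049 m or x of clip_e in the frame of clip_box between 0.049 and 0.065 m) and y of clip_e in the frame of clip_box between -0.108 and 0.108 m and z of clip_e in the frame of clip_box between 0.032 and 0.058 m and contact force between clip_e and clip_box between 0.5 and 10 N)) and ((x of clip_f in the frame of flange_top between -0.064 and 0.064 m and y of clip_f in the frame of flange_top between -0.008 and 0.008 m and z of clip_f in the frame of flange_top between -0.0165 and -0.003 m and contact force between clip_f and mould above 10 N) or ((x of clip_f in the frame of clip_box between -0.065 and -0.049 m or x of clip_f in the frame of clip_box between 0.049 and 0.065 m) and y of clip_f in the frame of clip_box between -0.108 and 0.108 m and z of clip_f in the frame of clip_box between 0.032 and 0.058 m and contact force between clip_f and clip_box between 0.5 and 10 N)) and value of joint mould_half below 0.008 rad), for 0.3 s.
2. the clipped mould is held clear of the slab upside down, its z axis more than 2.2 rad (about 126 degrees) from upright, for 1.5 s (all of step 1 and angle between mould's own z axis and vertical above 2.2 rad and contact force between mould and slab below 0.5 N and contact force between the fingers and mould above 1 N), for 1.5 s.
At the end, for the whole second after the job is handed in: the mould stands upright (0.06 rad) and at rest on the slab, seam under 0.008 rad; each firm clip grips its flange, pads' middle 3 to 16 mm below the top edge; each weak clip sits astride the box's far wall, pads' middle 32 to 58 mm above the worktop; all released (angle between mould's own z axis and vertical below 0.06 rad and z of mould in the frame of slab between 0.009 and 0.019 m and contact force between mould and slab above 1 N and linear speed of mould below 0.02 m/s and contact force between the fingers and mould below 0.2 N and value of joint mould_half below 0.008 rad and ((x of clip_a in the frame of flange_top between -0.064 and 0.064 m and y of clip_a in the frame of flange_top between -0.008 and 0.008 m and z of clip_a in the frame of flange_top between -0.0165 and -0.003 m and contact force between clip_a and mould above 10 N) or (x of clip_a in the frame of clip_box between 0.049 and 0.065 m and y of clip_a in the frame of clip_box between -0.108 and 0.108 m and z of clip_a in the frame of clip_box between 0.032 and 0.058 m and contact force between clip_a and clip_box between 0.5 and 10 N)) and ((x of clip_b in the frame of flange_top between -0.064 and 0.064 m and y of clip_b in the frame of flange_top between -0.008 and 0.008 m and z of clip_b in the frame of flange_top between -0.0165 and -0.003 m and contact force between clip_b and mould above 10 N) or (x of clip_b in the frame of clip_box between 0.049 and 0.065 m and y of clip_b in the frame of clip_box between -0.108 and 0.108 m and z of clip_b in the frame of clip_box between 0.032 and 0.058 m and contact force between clip_b and clip_box between 0.5 and 10 N)) and ((x of clip_c in the frame of flange_top between -0.064 and 0.064 m and y of clip_c in the frame of flange_top between -0.008 and 0.008 m and z of clip_c in the frame of flange_top between -0.0165 and -0.003 m and contact force between clip_c and mould above 10 N) or (x of clip_c in the frame of clip_box between 0.049 and 0.065 m and y of clip_c in the frame of clip_box between -0.108 and 0.108 m and z of clip_c in the frame of clip_box between 0.032 and 0.058 m and contact force between clip_c and clip_box between 0.5 and 10 N)) and ((x of clip_d in the frame of flange_top between -0.064 and 0.064 m and y of clip_d in the frame of flange_top between -0.008 and 0.008 m and z of clip_d in the frame of flange_top between -0.0165 and -0.003 m and contact force between clip_d and mould above 10 N) or (x of clip_d in the frame of clip_box between 0.049 and 0.065 m and y of clip_d in the frame of clip_box between -0.108 and 0.108 m and z of clip_d in the frame of clip_box between 0.032 and 0.058 m and contact force between clip_d and clip_box between 0.5 and 10 N)) and ((x of clip_e in the frame of flange_top between -0.064 and 0.064 m and y of clip_e in the frame of flange_top between -0.008 and 0.008 m and z of clip_e in the frame of flange_top between -0.0165 and -0.003 m and contact force between clip_e and mould above 10 N) or (x of clip_e in the frame of clip_box between 0.049 and 0.065 m and y of clip_e in the frame of clip_box between -0.108 and 0.108 m and z of clip_e in the frame of clip_box between 0.032 and 0.058 m and contact force between clip_e and clip_box between 0.5 and 10 N)) and ((x of clip_f in the frame of flange_top between -0.064 and 0.064 m and y of clip_f in the frame of flange_top between -0.008 and 0.008 m and z of clip_f in the frame of flange_top between -0.0165 and -0.003 m and contact force between clip_f and mould above 10 N) or (x of clip_f in the frame of clip_box between 0.049 and 0.065 m and y of clip_f in the frame of clip_box between -0.108 and 0.108 m and z of clip_f in the frame of clip_box between 0.032 and 0.058 m and contact force between clip_f and clip_box between 0.5 and 10 N))); the robot touches nothing.
It fails at once if the mug, the pink dish or the pasta jar is pushed more than 4 cm or tipped (distance of any of mug, dish, jar_pasta from where it was at the start of the episode above 0.04 m or angle between any of mug, dish, jar_pasta's own z axis and vertical above 0.6 rad).
Of clip_a, clip_b, clip_c, clip_d, clip_e, clip_f only 4 to 6 are there at a start; the rules pass over those that are not, and their reading is None.
At some moment in a run one of mould may be knocked a few centimetres aside while the robot is not near it.
It also fails if it takes over 210 s, if anything falls off the work surface, if the arm or the gripper's body presses on something with over 40 N, if the wrist force passes 120 N, or if a joint passes its speed limit or range.

## Robot

A 7-joint arm with a two-finger parallel gripper is mounted at the origin on a cart in front of the work surface, level with it; the furniture and walls round the work are solid. World frame = base frame: x ahead of the robot, y to its left, z up, the work surface at z = 0. Lengths are in mm, angles in degrees, forces in N, time in s.
With the tool pointing down it reaches from about 350 to 775 mm from the base axis. Payload 3.1 kg.
Tool frame: the origin (TCP) lies at the very end of the fingers, on their centre line; the grasp point (between the pads) lies 19 mm behind it; z points along the fingers, y is the line along which they close (so a half turn about z gives the same grasp; the last joint's range is limited). The gripper opens to 85 mm and grips with 20 to 120 N. Pads are 22 mm wide; open, the fingers measure 114 mm over their backs; the gripper's body (76 mm by 85 mm) begins 54 mm behind the grasp point. The pads swing forward as they close: fully open they stand 13 mm farther back than shut.
Start: joints at [-78.306, 17.813, 0.802, 86.603, -0.252, 75.585, -1.558], TCP at [133.804, 533.492, 231.304] pointing down, gripper open.
Joint ranges: [-154.91, 154.91], [-16.99, 109.72], [-72.82, 74.43], [7.12, 147.25], [-82.49, 262.49], [11.32, 116.49], [-174.64, 174.64]. Speed limits (degrees/s): [159.86, 159.86, 180, 180, 180, 180, 180].

## Interface

Orientations are given as a 3x3 rotation matrix whose columns are the frame's x, y, z axes.
In Python, from plant import * gives the robot as it stands.
- The arm moves only by the shell command python3 -m jog 'ROWS' [FORCE]. ROWS is JSON, a list of rows, each an object with "travel": the shift along the tool's x, y, z in mm, a list of three; "rot": the turn, a rotation vector about the tool's x, y, z in degrees, a list of three; "gripper": the finger opening in mm, from 0 to 85.4. In form: [{"travel": [x, y, z], "rot": [wx, wy, wz], "gripper": gripper}, ...]. A call has 1 to 10 rows; each row is the pose to reach, as a shift and turn from the pose commanded when the call began, along the tool's axes at that moment; what a row does not reach only later rows make up. A row lasts 1/12 s, in which the tool goes at most 41.7 mm and 7.16 degrees, less where a joint would pass 70% of its speed; a pose out of reach is approached as far as the arm can. A call with a gripper value outside its range is refused whole. The fingers move at their own pace and stop on an object; FORCE is the grip in N (left out, the last holds). Time passes only in rows, so rows that repeat a pose let the fingers close. It gives the time, the measured TCP pose, the force, the opening and the grip force at its end, in the units of the state.
- get_obs(): the state, without advancing time (a new reading comes with each control period).
- get_image(name): name is "scene" or "top" or "wrist"; returns the picture (420x560x3 uint8, blue, green, red); there is no depth.
- get_calibration(name): a dict with "vfov" (degrees; the focal length in pixels is half the picture's height over the tangent of half this angle, whatever the lens; pixels are square), "cx", "cy" (the principal point, pixels), "world_to_cam" (4x4, takes a point from world to camera coordinates). Camera axes: x right, y up, looking along -z (the intrinsics and any distortion apply to the point x, -y, -z); pixel columns grow to the right and rows downward; lengths in mm; the calibration is good to about 2 mm. A picture is of the moment at which its call begins: read the wrist's pose just before it. get_calibration takes no time and is no camera call; for the wrist camera it gives the pose at the moment of the call.
- finish_job(): hands the job in; it is judged then, once.
The state is a dict: "t": time; "joint_positions": joint angles; "qd": joint speeds; "tau": joint torques, N m; "position": TCP position; "ee_rot": TCP orientation; "wrist_force": force on the tool from outside, world axes, zero at the start; "ft_torque": the same for the moment, N m; "finger_gap": finger opening in mm; "gripper_force": force on a finger pad.
Only numpy, scipy, OpenCV 4.12 (cv2) and the standard library are available. Lean on these libraries where they do the work, as an engineer would, in place of code of your own. Each camera call takes 0.05 s, during which the arm holds its last target. There are 200 camera calls.

## Working session

There is one attempt and no reset: what is moved stays moved. The work goes in short steps, Python scripts to look and compute and a shell command to move; the robot and the scene stay as the last step left them, time stands still between calls to the robot, and variables do not carry over. Pictures are saved under pics/ and viewed, at most 14 in all, crops included, and the job is handed in when it is done.

```bash
ls; mkdir -p pics
cat > h.py <<'E'
from plant import *
import numpy as np, cv2
def cal(n):
    c=get_calibration(n); f=210/np.tan(np.radians(c["vfov"]/2)); return c,f,np.array(c["world_to_cam"])
def ray(n,u,v,C=None):
    c,f,M=C or cal(n); d=np.array([(u-c["cx"])/f,-(v-c["cy"])/f,-1.]); R=M[:3,:3]; return -R.T@M[:3,3], R.T@d
def onz(n,u,v,z,C=None):
    o,d=ray(n,u,v,C); return o+d*(z-o[2])/d[2]
def proj(n,P,C=None):
    c,f,M=C or cal(n); p=M[:3,:3]@np.array(P,float)+M[:3,3]; return c["cx"]+f*p[0]/-p[2], c["cy"]-f*p[1]/-p[2]
def shot(n,fn=None):
    C=cal(n); im=get_image(n)
    if fn: cv2.imwrite("pics/"+fn,im)
    return im,C
def st():
    o=get_obs(); print("t",round(o["t"],2),"pos",np.round(o["position"],1),"gap",round(o["finger_gap"],1),"gf",round(o["gripper_force"],1),"F",np.round(o["wrist_force"],1)); return o
E
python3 - <<'E'
from h import *
o=st(); print(np.round(o["ee_rot"],3))
for n in("scene","top","wrist"):
    im,C=shot(n,n+"0.png"); print(n,{k:v for k,v in C[0].items() if k!="world_to_cam"}, np.round(ray(n,280,210,C),2))
print([k for k in get_calibration("top")])
E
```

```text
pics
t 0.0 pos [133.7 532.8 230.2] gap 85.6 gf 0.0 F [-0.2  0.3  1.3]
[[-0.97   0.243 -0.   ]
 [ 0.243  0.97  -0.002]
 [-0.    -0.002 -1.   ]]
scene {'vfov': 52.523805962994444, 'cx': 281.0689391868164, 'cy': 207.26398901860162} [[-1.1334e+02 -8.4200e+02  8.2183e+02]
 [ 4.9000e-01  6.2000e-01 -6.1000e-01]]
top {'vfov': 42.28907376225863, 'cx': 283.91872975917056, 'cy': 206.42841788417942} [[-5.08480e+02  1.45940e+02  1.81353e+03]
 [ 5.00000e-01 -9.00000e-02 -8.60000e-01]]
wrist {'vfov': 66.31484140377007, 'cx': 279.73187795933364, 'cy': 206.14376898627185} [[ 6.0790e+01  5.4990e+02  3.7267e+02]
 [ 3.0000e-01 -7.0000e-02 -9.5000e-01]]
['vfov', 'cx', 'cy', 'world_to_cam']
```

View pictures.

View pics/scene0.png

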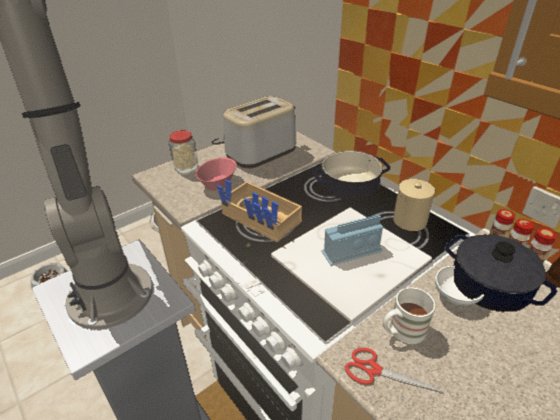

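View pics/top0.png

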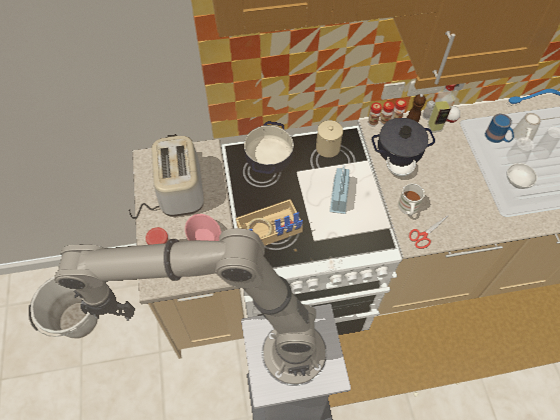

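Run:
```python
from h import *
a=cv2.imread("pics/scene0.png");b=cv2.imread("pics/top0.png")
A=cv2.resize(a[170:280,205:405],(800,440),interpolation=2)[:, :]
B=cv2.resize(b[155:255,225:385],(800,500),interpolation=2)
cv2.imwrite("pics/sA.png",A);cv2.imwrite("pics/tB.png",B)
```

```text
(no output)
```

View pics/sA.png

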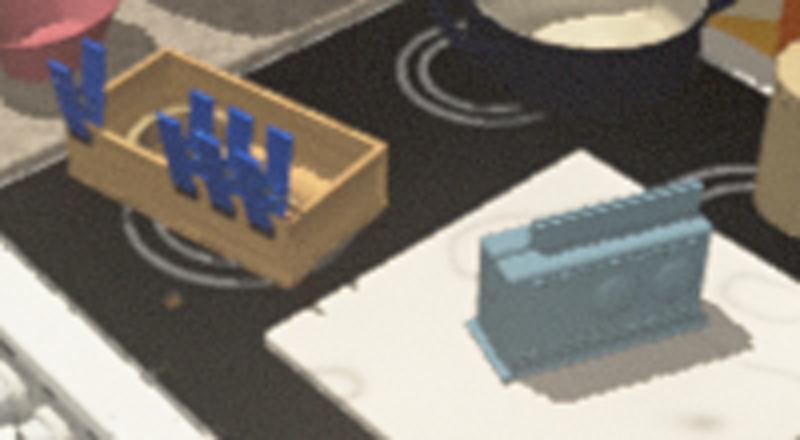

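View pics/tB.png

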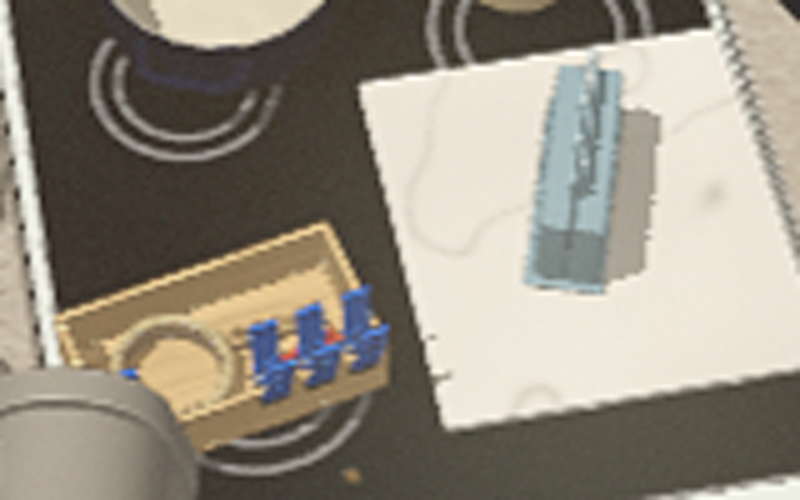

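Run:
```python
from h import *
s=lambda u,v:(205+u/4,170+v/4); t=lambda u,v:(225+u/5,155+v/5)
def p(l,n,q,z): print(l,n,np.round(onz(n,*q,z)[:2],1))
for l,q in(("farL",(165,48)),("farR",(388,148)),("nearL",(68,140))): p(l,"scene",s(*q),60)
p("nearR bottom","scene",s(290,288),0); p("nearL bottom","scene",s(68,178),0)
for l,q in(("farL",(57,318)),("farR",(325,222)),("nearR",(388,355))): p(l,"top",t(*q),60)
p("nearR bot","top",t(388,384),0)
# mould
for l,q in(("fl near",(533,222)),("fl far",(703,182))): p(l,"scene",s(*q),119)
for l,q in(("fl near",(575,200)),("fl far",(594,55))): p(l,"top",t(*q),119)
for l,q in(("blk nearL",(482,238)),("blk nearR",(505,278)),("blk farR",(711,226))): p(l,"scene",s(*q),99)
for l,q in(("foot nearR",(505,378)),("foot nearL",(470,325))): p(l,"scene",s(*q),20)
for l,q in(("blk nearL",(540,228)),("blk nearR",(606,232)),("farL",(560,68)),("farR",(622,70))): p(l,"top",t(*q),99)
o=get_obs();C=cal("wrist");M=C[2]
R=np.array(o["ee_rot"]);print("cam in tool",np.round(R.T@(-M[:3,:3].T@M[:3,3]-o["position"]),1),"\n",np.round(R.T@M[:3,:3].T,3))
```

```text
farL scene [516.  121.6]
farR scene [564.4 -94.8]
nearL scene [388.2  67.6]
nearR bottom scene [ 452.6 -115.9]
nearL bottom scene [400.4  97.1]
farL top [513.1 124.1]
farR top [561.6 -87.9]
nearR top [ 439.7 -112.6]
nearR bot top [ 447.4 -116.5]
fl near scene [ 530.8 -272.5]
fl far scene [ 646.5 -315.8]
fl near top [ 512.7 -265.9]
fl far top [ 638.4 -310.6]
blk nearL scene [ 511.8 -246.4]
blk nearR scene [ 495.4 -284.4]
blk farR scene [ 635.8 -335. ]
foot nearR scene [ 491.7 -294.6]
foot nearL scene [ 509.4 -242.7]
blk nearL top [ 505.2 -239.4]
blk nearR top [ 493.3 -287.1]
farL top [ 644.4 -287.2]
farR top [ 634.4 -334. ]
cam in tool [  74.8   -1.5 -142.3] 
 [[ 0.001  0.956  0.293]
 [ 1.    -0.    -0.001]
 [-0.001  0.294 -0.956]]
```

```bash
cat > go.py <<'E'
import sys; from h import *
from scipy.spatial.transform import Rotation as Rn
# x y z (mm) yaw of tool x (deg), optional pitch (deg, 0 = tool down, 90 = tool horizontal pointing away from tool x)
def plan(x,y,z,a,pitch=0,o=None):
    o=o or get_obs(); R=np.array(o["ee_rot"]); c,s=np.cos(np.radians(a)),np.sin(np.radians(a))
    T=np.array([[c,s,0],[s,-c,0],[0,0,-1.]])@Rn.from_euler("y",-pitch,degrees=True).as_matrix()
    d=R.T@(np.array([x,y,z])-o["position"]); w=Rn.from_matrix(R.T@T).as_rotvec(degrees=True)
    print("travel",np.round(d,1).tolist(),"rot",np.round(w,1).tolist(),"rows",int(max(np.ceil(np.linalg.norm(d)/41.7),np.ceil(np.linalg.norm(w)/7.16))))
if __name__=="__main__": st(); plan(*map(float,sys.argv[1:]))
E
python3 go.py 425 -10 230 102.8
python3 -m jog '[{"travel":[-207,-228,0],"rot":[0,0,32],"gripper":85},{"travel":[-207,-228,0],"rot":[0,0,32],"gripper":85},{"travel":[-207,-228,0],"rot":[0,0,32],"gripper":85},{"travel":[-207,-228,0],"rot":[0,0,32],"gripper":85},{"travel":[-207,-228,0],"rot":[0,0,32],"gripper":85},{"travel":[-207,-228,0],"rot":[0,0,32],"gripper":85},{"travel":[-207,-228,0],"rot":[0,0,32],"gripper":85},{"travel":[-207,-228,0],"rot":[0,0,32],"gripper":85},{"travel":[-207,-228,0],"rot":[0,0,32],"gripper":85}]'
python3 go.py 425 -10 230 102.8
```

```text
t 0.15 pos [133.7 533.  230.5] gap 85.4 gf 0.0 F [ 0.4  0.4 -0.3]
travel [-414.6, -455.8, 1.3] rot [-0.1, 0.1, 63.1] rows 15
t: 0.9
position: [281.5, 257.4, 231.3]
ee_rot: [[-0.687, 0.727, 0.0], [0.727, 0.687, -0.001], [-0.001, -0.0, -1.0]]
wrist_force: [0.3, 1.0, 0.1]
finger_gap: 85.1
gripper_force: 0.0
t 0.9 pos [281.5 257.4 231.3] gap 85.1 gf 0.0 F [0.3 1.  0.1]
travel [-292.9, -79.3, 1.6] rot [-0.0, 0.1, 30.6] rows 8
```

```bash
python3 -m jog '[{"travel":[-293,-79,0],"rot":[0,0,31],"gripper":85},{"travel":[-293,-79,0],"rot":[0,0,31],"gripper":85},{"travel":[-293,-79,0],"rot":[0,0,31],"gripper":85},{"travel":[-293,-79,0],"rot":[0,0,31],"gripper":85},{"travel":[-293,-79,0],"rot":[0,0,31],"gripper":85},{"travel":[-293,-79,0],"rot":[0,0,31],"gripper":85},{"travel":[-293,-79,0],"rot":[0,0,31],"gripper":85},{"travel":[-293,-79,0],"rot":[0,0,31],"gripper":85},{"travel":[-293,-79,0],"rot":[0,0,31],"gripper":85},{"travel":[-293,-79,0],"rot":[0,0,31],"gripper":85}]'
python3 - <<'E'
from h import *
im,C=shot("wrist","w1.png")
hsv=cv2.cvtColor(im,cv2.COLOR_BGR2HSV)
m=cv2.inRange(hsv,(108,130,60),(128,255,255))
n,l,s,c=cv2.connectedComponentsWithStats(m)
for i in range(1,n):
    if s[i,4]>60: print(s[i],np.round(c[i]),np.round(onz("wrist",*c[i],100,C)))
x=np.array([.975,.221]);y=np.array([-.221,.975]);
for q in(-90,-54,-18,18,54,90):
    p=np.array([480.3,2.7])-57*x+q*y
    print(q,np.round(p,1),[np.round(proj("wrist",[*p,z],C)) for z in(60,120)])
for a,b in((60,111),(60,-111),(-60,111),(-60,-111)): print(np.round(proj("wrist",[*(np.array([480.3,2.7])+a*x+b*y),60],C)))
E
```

```text
t: 1.73
position: [425.5, -3.0, 231.0]
ee_rot: [[-0.223, 0.975, -0.001], [0.975, 0.223, 0.0], [0.001, -0.001, -1.0]]
wrist_force: [0.1, 1.0, -0.8]
finger_gap: 85.0
gripper_force: 0.0
[253  76  28  33 608] [264.  93.] [394.  77. 100.]
[282  78  28  30 631] [297.  93.] [419.  83. 100.]
[255 195  25  46 540] [265. 218.] [417. -26. 100.]
[280 197  24  43 481] [293. 217.] [441. -20. 100.]
[ 255  229   24   84 1011] [266. 267.] [428. -75. 100.]
[280 229  22  50 466] [292. 253.] [449. -54. 100.]
[280 260  22  53 469] [291. 285.] [456. -87. 100.]
-90 [444.6 -97.6] [array([278., 272.]), array([278., 304.])]
-54 [436.7 -62.5] [array([278., 241.]), array([278., 268.])]
-18 [428.7 -27.4] [array([278., 208.]), array([278., 230.])]
18 [420.7   7.7] [array([278., 174.]), array([278., 188.])]
54 [412.8  42.8] [array([278., 136.]), array([278., 143.])]
90 [404.8  77.9] [array([278.,  97.]), array([278.,  94.])]
[408.  73.]
[384. 289.]
[275.  72.]
[275. 289.]
```

View pics/w1.png

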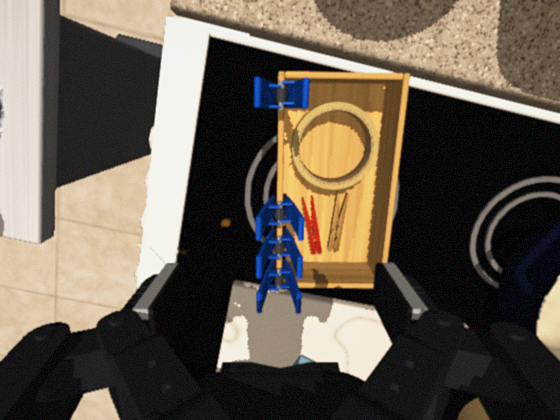

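```bash
python3 go.py 445.8 -97.4 89 102.8; python3 -m jog '[{"travel":[-96,-1.5,0],"rot":[0,0,0],"gripper":85},{"travel":[-96,-1.5,0],"rot":[0,0,0],"gripper":85},{"travel":[-96,-1.5,0],"rot":[0,0,0],"gripper":85},{"travel":[-96,-1.5,40],"rot":[0,0,0],"gripper":60},{"travel":[-96,-1.5,80],"rot":[0,0,0],"gripper":60},{"travel":[-96,-1.5,120],"rot":[0,0,0],"gripper":60},{"travel":[-96,-1.5,141],"rot":[0,0,0],"gripper":50},{"travel":[-96,-1.5,141],"rot":[0,0,0],"gripper":50},{"travel":[-96,-1.5,141],"rot":[0,0,0],"gripper":50}]' 20
python3 go.py 445.8 -97.4 89 102.8
python3 -m jog '[{"travel":[0,0,0],"rot":[0,0,0],"gripper":36},{"travel":[0,0,0],"rot":[0,0,0],"gripper":36},{"travel":[0,0,0],"rot":[0,0,0],"gripper":36},{"travel":[0,0,0],"rot":[0,0,0],"gripper":36}]' 20
python3 -m jog '[{"travel":[0,0,0],"rot":[0,0,0],"gripper":33},{"travel":[0,0,0],"rot":[0,0,0],"gripper":33},{"travel":[0,0,0],"rot":[0,0,0],"gripper":33},{"travel":[0,0,0],"rot":[0,0,0],"gripper":33}]' 20
```

```text
t 1.78 pos [425.1  -1.9 230.9] gap 85.2 gf 0.0 F [-0.8  0.6  0.6]
travel [-97.9, -1.2, 141.8] rot [-0.1, -0.1, 0.3] rows 5
t: 2.53
position: [444.7, -95.4, 89.6]
ee_rot: [[-0.227, 0.974, -0.003], [0.974, 0.227, 0.001], [0.002, -0.003, -1.0]]
wrist_force: [0.3, -0.2, 0.6]
finger_gap: 49.8
gripper_force: 0.0
t 2.53 pos [444.7 -95.4  89.6] gap 49.8 gf 0.0 F [ 0.3 -0.2  0.6]
travel [-2.2, 0.6, 0.6] rot [-0.2, -0.1, 0.3] rows 1
t: 2.87
position: [446.6, -97.6, 91.6]
ee_rot: [[-0.224, 0.975, 0.003], [0.975, 0.224, 0.0], [-0.0, 0.003, -1.0]]
wrist_force: [0.6, -0.5, 0.2]
finger_gap: 35.8
gripper_force: 1.9
t: 3.2
position: [445.6, -97.8, 90.4]
ee_rot: [[-0.224, 0.975, 0.0], [0.975, 0.224, 0.0], [-0.0, 0.0, -1.0]]
wrist_force: [0.3, -0.3, 0.5]
finger_gap: 33.4
gripper_force: 2.0
```

```bash
python3 -m jog '[{"travel":[0,0,0],"rot":[0,0,0],"gripper":29},{"travel":[0,0,0],"rot":[0,0,0],"gripper":29},{"travel":[0,0,0],"rot":[0,0,0],"gripper":29},{"travel":[0,0,0],"rot":[0,0,0],"gripper":29}]' 20
python3 -m jog '[{"travel":[0,0,0],"rot":[0,0,0],"gripper":15},{"travel":[0,0,0],"rot":[0,0,0],"gripper":15},{"travel":[0,0,0],"rot":[0,0,0],"gripper":15},{"travel":[0,0,0],"rot":[0,0,0],"gripper":15}]' 25
```

```text
t: 3.53
position: [445.4, -97.8, 90.3]
ee_rot: [[-0.224, 0.975, -0.0], [0.975, 0.224, 0.0], [0.0, -0.0, -1.0]]
wrist_force: [-0.3, 0.9, -1.2]
finger_gap: 28.9
gripper_force: 2.9
t: 3.87
position: [445.5, -97.8, 90.3]
ee_rot: [[-0.224, 0.975, 0.0], [0.975, 0.224, 0.0], [0.0, 0.0, -1.0]]
wrist_force: [-0.2, -0.1, 0.8]
finger_gap: 24.2
gripper_force: 27.3
```

```bash
python3 -m jog '[{"travel":[0,0,-10],"rot":[0,0,0],"gripper":15},{"travel":[0,0,-35],"rot":[0,0,0],"gripper":15},{"travel":[0,0,-60],"rot":[0,0,0],"gripper":15},{"travel":[0,40,-60],"rot":[0,0,0],"gripper":15},{"travel":[0,80,-60],"rot":[0,0,0],"gripper":15},{"travel":[0,114,-60],"rot":[0,0,0],"gripper":15},{"travel":[0,114,-60],"rot":[0,0,0],"gripper":15},{"travel":[0,114,-60],"rot":[0,0,0],"gripper":15}]' 25
python3 - <<'E'
from h import *
im=cv2.imread("pics/w1.png")
# camera pose at w1: same tool frame; rebuild from measured pose
C=cal("wrist"); o=get_obs(); R=np.array(o["ee_rot"]); M=C[2]; Rc=R.T@M[:3,:3].T; tc=R.T@(-M[:3,:3].T@M[:3,3]-o["position"])
R1=np.array([[-.223,.975,0],[.975,.223,0],[0,0,-1.]]); p1=np.array([425.3,-2.2,231])
Rw=(R1@Rc).T; M1=np.eye(4); M1[:3,:3]=Rw; M1[:3,3]=-Rw@(p1+R1@tc); C1=(C[0],C[1],M1)
hsv=cv2.cvtColor(im,cv2.COLOR_BGR2HSV); 
w=cv2.inRange(hsv,(8,70,70),(28,255,255))
O=np.array([480.3,2.7]);X=np.array([.975,.221]);Y=np.array([-.221,.975])
for v in(80,110,140,170,200,230,260,280):
    r=np.nonzero(w[v,200:450])[0]+200
    f=lambda u:np.round([(onz("wrist",u,v,60,C1)[:2]-O)@X,(onz("wrist",u,v,60,C1)[:2]-O)@Y],1)
    print(v,r.min(),r.max(),f(r.min()),f(r.max()))
im2,_=shot("wrist","w2.png")
E
```

```text
t: 4.53
position: [557.9, -71.3, 150.2]
ee_rot: [[-0.226, 0.974, -0.0], [0.974, 0.226, -0.002], [-0.001, -0.001, -1.0]]
wrist_force: [-0.5, 0.1, -1.1]
finger_gap: 24.4
gripper_force: 27.3
80 278 449 [-56.8 105.1] [ 98.8 105.5]
110 278 406 [-56.8  79. ] [62.8 79.3]
140 277 402 [-57.7  51.4] [62.2 51.7]
170 277 398 [-57.7  22.3] [61.5 22.6]
200 276 395 [-58.7  -8.4] [61.9 -8.1]
230 276 391 [-58.8 -41. ] [ 61.2 -40.7]
260 276 387 [-58.8 -75.5] [ 60.5 -75.2]
280 283 373 [-51.1 -99.6] [ 47.6 -99.4]
```

View pics/w2.png

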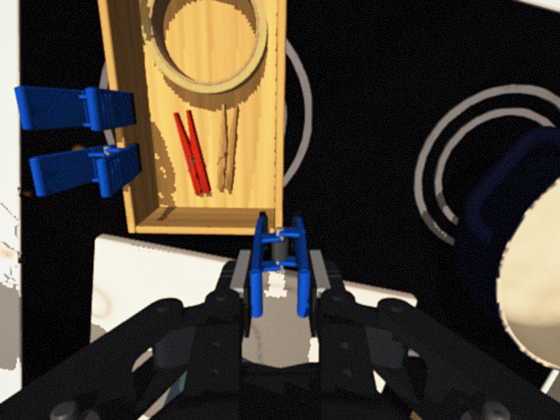

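```bash
python3 -m jog '[{"travel":[0,-1,30],"rot":[0,0,0],"gripper":15},{"travel":[0,-1,50],"rot":[0,0,0],"gripper":15},{"travel":[0,-1,60],"rot":[0,0,0],"gripper":15},{"travel":[0,-1,60],"rot":[0,0,0],"gripper":15},{"travel":[0,-1,60],"rot":[0,0,0],"gripper":15},{"travel":[0,-1,60],"rot":[0,0,0],"gripper":60},{"travel":[0,-1,60],"rot":[0,0,0],"gripper":60},{"travel":[0,-1,60],"rot":[0,0,0],"gripper":60},{"travel":[0,-1,60],"rot":[0,0,0],"gripper":60}]' 25
python3 -m jog '[{"travel":[0,0,-40],"rot":[0,0,0],"gripper":75},{"travel":[0,0,-80],"rot":[0,0,0],"gripper":75},{"travel":[0,0,-80],"rot":[0,0,0],"gripper":75}]' 25
python3 go.py 438 -62.8 90 102.8
python3 - <<'E'
from h import *
shot("wrist","w3.png")
E
```

```text
t: 5.33
position: [556.1, -72.7, 91.2]
ee_rot: [[-0.224, 0.975, 0.001], [0.975, 0.224, -0.0], [-0.0, 0.001, -1.0]]
wrist_force: [-0.5, 0.9, -0.1]
finger_gap: 59.8
gripper_force: 0.0
t: 5.58
position: [560.8, -74.6, 178.4]
ee_rot: [[-0.223, 0.975, 0.015], [0.975, 0.223, -0.002], [-0.005, 0.014, -1.0]]
wrist_force: [1.7, -1.6, 1.0]
finger_gap: 74.7
gripper_force: 0.0
t 5.58 pos [560.8 -74.6 178.4] gap 74.7 gf 0.0 F [ 1.7 -1.6  1. ]
travel [39.4, -118.3, 86.5] rot [0.8, 0.3, 0.1] rows 4
```

View pics/w3.png

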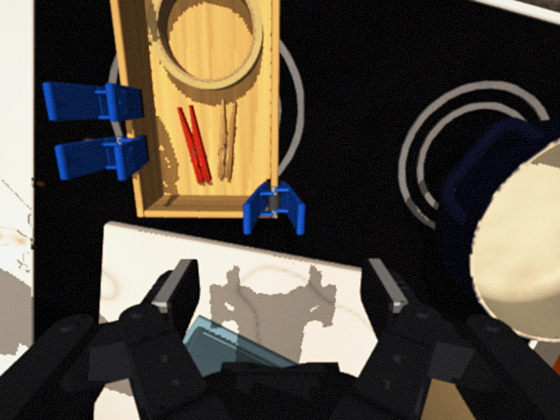

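```bash
python3 -m jog '[{"travel":[12,-38,0],"rot":[0,0,0],"gripper":75},{"travel":[24,-76,0],"rot":[0,0,0],"gripper":75},{"travel":[36,-113,0],"rot":[0,0,0],"gripper":75},{"travel":[36,-113,0],"rot":[0,0,0],"gripper":75},{"travel":[36,-113,40],"rot":[0,0,0],"gripper":60},{"travel":[36,-113,80],"rot":[0,0,0],"gripper":50},{"travel":[36,-113,80],"rot":[0,0,0],"gripper":50},{"travel":[36,-113,80],"rot":[0,0,0],"gripper":33},{"travel":[36,-113,80],"rot":[0,0,0],"gripper":33},{"travel":[36,-113,80],"rot":[0,0,0],"gripper":33}]' 20
python3 -m jog '[{"travel":[0,0,0],"rot":[0,0,0],"gripper":32},{"travel":[0,0,0],"rot":[0,0,0],"gripper":32},{"travel":[0,0,0],"rot":[0,0,0],"gripper":32},{"travel":[0,0,0],"rot":[0,0,0],"gripper":32}]' 20
```

```text
t: 6.47
position: [437.8, -63.2, 91.6]
ee_rot: [[-0.223, 0.975, 0.001], [0.975, 0.223, -0.0], [-0.0, 0.001, -1.0]]
wrist_force: [-1.3, -0.6, -2.1]
finger_gap: 32.8
gripper_force: 7.7
t: 6.8
position: [437.9, -62.9, 90.9]
ee_rot: [[-0.223, 0.975, 0.001], [0.975, 0.223, 0.0], [-0.0, 0.001, -1.0]]
wrist_force: [-2.2, 0.3, 0.1]
finger_gap: 32.0
gripper_force: 8.2
```

```bash
python3 -m jog '[{"travel":[0,0,0],"rot":[0,0,0],"gripper":15},{"travel":[0,0,0],"rot":[0,0,0],"gripper":15},{"travel":[0,0,0],"rot":[0,0,0],"gripper":15},{"travel":[0,0,-15],"rot":[0,0,0],"gripper":15},{"travel":[0,0,-50],"rot":[0,0,0],"gripper":15},{"travel":[0,0,-90],"rot":[0,0,0],"gripper":15},{"travel":[0,0,-130],"rot":[0,0,0],"gripper":15},{"travel":[0,0,-150],"rot":[0,0,0],"gripper":15},{"travel":[0,0,-150],"rot":[0,0,0],"gripper":15}]' 30
python3 go.py 520 -260 240 161
```

```text
t: 7.55
position: [441.5, -63.3, 245.4]
ee_rot: [[-0.224, 0.975, 0.012], [0.975, 0.224, 0.001], [-0.002, 0.012, -1.0]]
wrist_force: [0.4, 1.2, -0.5]
finger_gap: 24.7
gripper_force: 35.0
t 7.55 pos [441.5 -63.3 245.4] gap 24.7 gf 35.0 F [ 0.4  1.2 -0.5]
travel [-209.3, 32.5, 6.2] rot [0.6, 0.4, -58.1] rows 9
```

```bash
python3 -m jog '[{"travel":[-25,4,0],"rot":[0,0,-7],"gripper":15},{"travel":[-50,8,0],"rot":[0,0,-14],"gripper":15},{"travel":[-75,12,0],"rot":[0,0,-21],"gripper":15},{"travel":[-100,16,0],"rot":[0,0,-28],"gripper":15},{"travel":[-125,20,0],"rot":[0,0,-35],"gripper":15},{"travel":[-150,24,0],"rot":[0,0,-42],"gripper":15},{"travel":[-175,28,0],"rot":[0,0,-49],"gripper":15},{"travel":[-209,32,0],"rot":[0,0,-56],"gripper":15},{"travel":[-209,32,0],"rot":[0,0,-58],"gripper":15},{"travel":[-209,32,0],"rot":[0,0,-58],"gripper":15}]' 30
python3 -m jog '[{"travel":[0,0,0],"rot":[0,0,0],"gripper":15},{"travel":[0,0,0],"rot":[0,0,0],"gripper":15}]' 30
python3 - <<'E'
from h import *
st()
shot("wrist","w4.png")
E
```

```text
t: 8.38
position: [514.4, -262.0, 238.7]
ee_rot: [[-0.944, 0.33, -0.002], [0.33, 0.944, -0.001], [0.002, -0.002, -1.0]]
wrist_force: [0.6, 1.1, -0.5]
finger_gap: 24.5
gripper_force: 35.0
t: 8.55
position: [515.5, -257.5, 239.6]
ee_rot: [[-0.945, 0.327, -0.001], [0.327, 0.945, 0.002], [0.001, 0.002, -1.0]]
wrist_force: [-0.4, -0.1, -1.3]
finger_gap: 24.3
gripper_force: 35.0
t 8.55 pos [ 515.5 -257.5  239.6] gap 24.3 gf 35.0 F [-0.4 -0.1 -1.3]
```

View pics/w4.png

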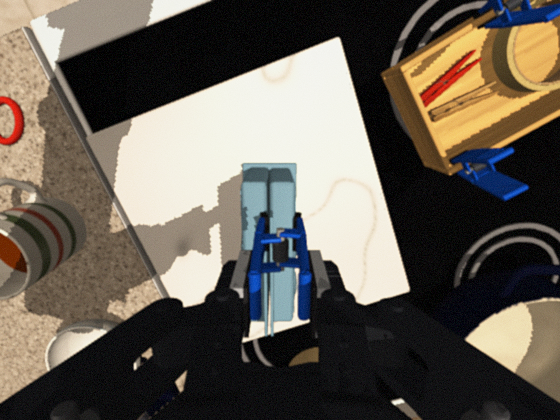

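Run:
```python
from h import *
im=cv2.imread("pics/w4.png"); cv2.imwrite("pics/w4c.png",cv2.resize(im[155:345,220:320],None,fx=3,fy=3,interpolation=2))
C=cal("wrist")
for u,v,z in((242,163,20),(296,163,20),(244,169,99),(268,169,99),(294,169,99),(268,335,119),(269,335,119)): print(u,v,z,np.round(onz("wrist",u,v,z,C)[:2],1))
```

```text
242 163 20 [ 487.6 -293.6]
296 163 20 [ 507.5 -235.8]
244 169 99 [ 483.8 -281. ]
268 169 99 [ 490.7 -260.8]
294 169 99 [ 498.3 -238.9]
268 335 119 [ 641.7 -313.9]
269 335 119 [ 642. -313.]
```

View pics/w4c.png

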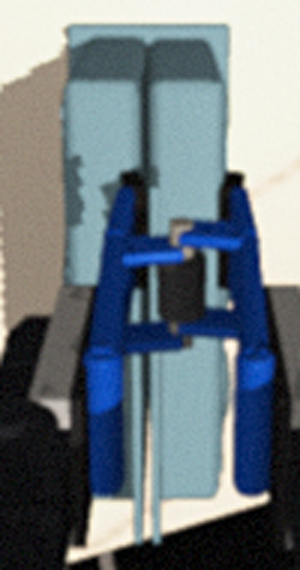

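```bash
python3 - <<'E'
from h import *
C=cal("wrist")
a=onz("wrist",242.5,181.7,99,C);b=onz("wrist",294.3,181.7,99,C);s=onz("wrist",267.8,181.7,99,C);f=onz("wrist",267.5,335,119,C)
f1=onz("wrist",242.7,163.3,20,C);f2=onz("wrist",296.7,163.3,20,C)
print(*[np.round(q[:2],1) for q in(a,b,s,f,f1,f2)]); d=(f-s)[:2];print(np.linalg.norm(d),np.degrees(np.arctan2(d[1],d[0])),np.linalg.norm(a-b))
d=(b-a)[:2];print(np.degrees(np.arctan2(-d[0],d[1])))
fd=(f2+f1)[:2]/2; print(fd,np.linalg.norm(f2-f1))
E
python3 go.py 0 0 0 161
```

```text
[ 494.1 -286.4] [ 509.3 -242.3] [ 501.6 -264.9] [ 641.6 -314.3] [ 488.1 -293. ] [ 508.  -235.2]
148.4837103518868 -19.463161854693116 46.65133232596085
-19.014717092847565
[ 498.08578384 -264.10896794] 61.148493019048466
t 8.6 pos [ 515.7 -257.4  239.9] gap 24.1 gf 35.0 F [ 0.3  0.  -0.5]
travel [571.2, 75.0, 240.4] rot [0.1, -0.0, -0.0] rows 15
```

```bash
python3 -m jog '[{"travel":[-40,-4,0],"rot":[0,0,0],"gripper":15},{"travel":[-80,-8,0],"rot":[0,0,0],"gripper":15},{"travel":[-117,-11.4,0],"rot":[0,0,0],"gripper":15},{"travel":[-117,-11.4,10],"rot":[0,0,0],"gripper":15},{"travel":[-117,-11.4,30],"rot":[0,0,0],"gripper":15},{"travel":[-117,-11.4,30],"rot":[0,0,0],"gripper":15},{"travel":[-117,-11.4,30],"rot":[0,0,0],"gripper":15}]' 30
python3 go.py 622.4 -306.4 150 160.7
python3 - <<'E'
from h import *
C=cal("scene"); im=get_image("scene"); cv2.imwrite("pics/s5.png",cv2.resize(im[160:300,290:430],None,fx=4,fy=4,interpolation=2))
print([np.round((np.array(proj("scene",p,C))-[290,160])*4) for p in([622.1,-307.3,119],[622.4,-306.4,169],[643,-314.5,119])])
E
```

```text
t: 9.18
position: [621.8, -306.2, 209.0]
ee_rot: [[-0.945, 0.326, -0.003], [0.326, 0.945, 0.002], [0.003, 0.001, -1.0]]
wrist_force: [0.8, 0.0, -0.2]
finger_gap: 24.7
gripper_force: 35.0
t 9.18 pos [ 621.8 -306.2  209. ] gap 24.7 gf 35.0 F [ 0.8  0.  -0.2]
travel [-0.9, -0.1, 59.0] rot [0.1, -0.2, 0.3] rows 2
[array([329., 231.]), array([337., 169.]), array([358., 223.])]
```

View pics/s5.png

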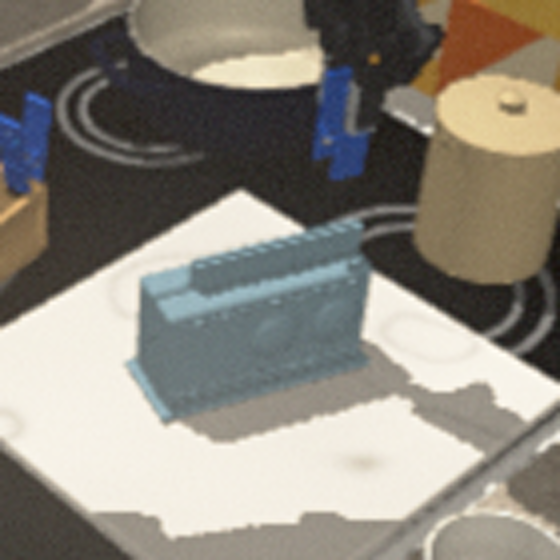

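```bash
python3 -m jog '[{"travel":[-0.5,0,25],"rot":[0,0,0],"gripper":15},{"travel":[-0.5,0,40],"rot":[0,0,0],"gripper":15},{"travel":[-0.5,0,50],"rot":[0,0,0],"gripper":15},{"travel":[-0.5,0,59],"rot":[0,0,0],"gripper":15},{"travel":[-0.5,0,59],"rot":[0,0,0],"gripper":15},{"travel":[-0.5,0,59],"rot":[0,0,0],"gripper":15}]' 30
python3 -m jog '[{"travel":[0,0,0],"rot":[0,0,0],"gripper":36},{"travel":[0,0,0],"rot":[0,0,0],"gripper":36},{"travel":[0,0,0],"rot":[0,0,0],"gripper":36},{"travel":[0,0,0],"rot":[0,0,0],"gripper":60},{"travel":[0,0,0],"rot":[0,0,0],"gripper":60},{"travel":[0,0,0],"rot":[0,0,0],"gripper":60},{"travel":[0,0,-30],"rot":[0,0,0],"gripper":75},{"travel":[0,0,-70],"rot":[0,0,0],"gripper":75},{"travel":[0,0,-100],"rot":[0,0,0],"gripper":75},{"travel":[0,0,-100],"rot":[0,0,0],"gripper":75}]' 30
python3 - <<'E'
from h import *
im=get_image("scene"); cv2.imwrite("pics/s6.png",cv2.resize(im[160:300,220:430],None,fx=3.8,fy=3.8,interpolation=2))
E
python3 go.py 430 -27.3 240 102.8
```

```text
t: 9.73
position: [622.9, -308.3, 152.1]
ee_rot: [[-0.945, 0.327, 0.001], [0.327, 0.945, -0.0], [-0.001, 0.0, -1.0]]
wrist_force: [0.2, -0.4, 0.4]
finger_gap: 24.3
gripper_force: 35.0
t: 10.57
position: [625.1, -311.2, 260.4]
ee_rot: [[-0.945, 0.326, 0.012], [0.326, 0.945, -0.009], [-0.015, -0.004, -1.0]]
wrist_force: [-0.6, -0.8, 1.7]
finger_gap: 75.5
gripper_force: 0.0
t 10.62 pos [ 624.2 -310.6  256.9] gap 74.8 gf 0.0 F [ 0.2 -0.3  0.2]
travel [276.2, 204.3, 13.6] rot [0.1, 0.6, 58.1] rows 9
```

View pics/s6.png

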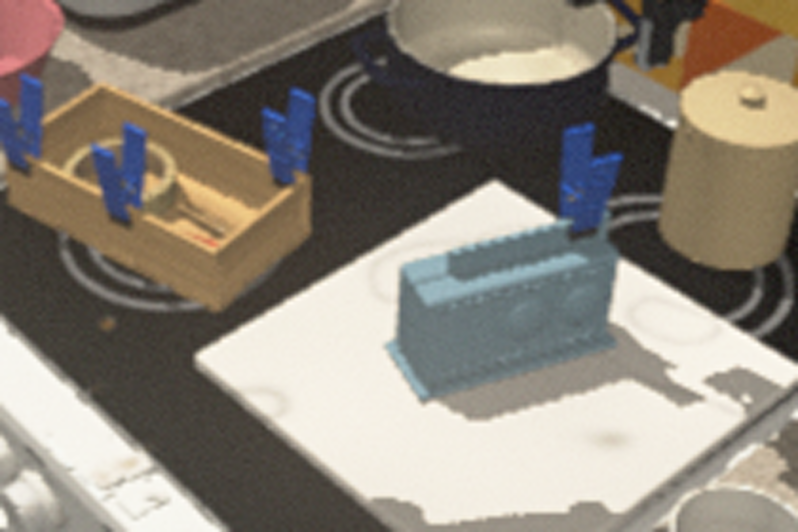

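```bash
python3 -m jog '[{"travel":[40,20,0],"rot":[0,0,6],"gripper":75},{"travel":[70,45,0],"rot":[0,0,12],"gripper":75},{"travel":[100,70,0],"rot":[0,0,19],"gripper":75},{"travel":[130,95,0],"rot":[0,0,26],"gripper":75},{"travel":[160,120,0],"rot":[0,0,33],"gripper":75},{"travel":[190,145,0],"rot":[0,0,40],"gripper":75},{"travel":[220,170,0],"rot":[0,0,47],"gripper":75},{"travel":[250,190,0],"rot":[0,0,54],"gripper":75},{"travel":[275,204,0],"rot":[0,0,58],"gripper":75},{"travel":[275,204,0],"rot":[0,0,58],"gripper":75}]' 20
python3 -m jog '[{"travel":[0,0,0],"rot":[0,0,0],"gripper":75},{"travel":[0,0,0],"rot":[0,0,0],"gripper":75}]' 20
python3 go.py 430 -27.7 90.5 102.8
```

```text
t: 11.45
position: [427.0, -22.6, 250.1]
ee_rot: [[-0.224, 0.975, -0.003], [0.975, 0.224, 0.002], [0.003, -0.002, -1.0]]
wrist_force: [-0.4, 1.2, -0.5]
finger_gap: 75.4
gripper_force: 0.0
t: 11.62
position: [428.9, -24.9, 250.8]
ee_rot: [[-0.228, 0.974, -0.0], [0.974, 0.228, 0.001], [0.001, -0.0, -1.0]]
wrist_force: [0.5, -0.6, -0.2]
finger_gap: 75.2
gripper_force: 0.0
t 11.62 pos [428.9 -24.9 250.8] gap 75.2 gf 0.0 F [ 0.5 -0.6 -0.2]
travel [-3.1, 0.4, 160.3] rot [-0.0, -0.1, 0.4] rows 4
```

```bash
python3 -m jog '[{"travel":[-2.5,0.4,40],"rot":[0,0,0],"gripper":75},{"travel":[-2.5,0.4,80],"rot":[0,0,0],"gripper":60},{"travel":[-2.5,0.4,120],"rot":[0,0,0],"gripper":60},{"travel":[-2.5,0.4,145],"rot":[0,0,0],"gripper":60},{"travel":[-2.5,0.4,160],"rot":[0,0,0],"gripper":50},{"travel":[-2.5,0.4,160],"rot":[0,0,0],"gripper":32},{"travel":[-2.5,0.4,160],"rot":[0,0,0],"gripper":32},{"travel":[-2.5,0.4,160],"rot":[0,0,0],"gripper":32},{"travel":[-2.5,0.4,160],"rot":[0,0,0],"gripper":32},{"travel":[-2.5,0.4,160],"rot":[0,0,0],"gripper":32}]' 20
python3 -m jog '[{"travel":[0,0,0],"rot":[0,0,0],"gripper":31},{"travel":[0,0,0],"rot":[0,0,0],"gripper":31},{"travel":[0,0,0],"rot":[0,0,0],"gripper":31},{"travel":[0,0,0],"rot":[0,0,0],"gripper":15},{"travel":[0,0,0],"rot":[0,0,0],"gripper":15},{"travel":[0,0,0],"rot":[0,0,0],"gripper":15}]' 30
```

```text
t: 12.45
position: [430.4, -28.7, 92.0]
ee_rot: [[-0.223, 0.975, 0.0], [0.975, 0.223, 0.0], [-0.0, 0.0, -1.0]]
wrist_force: [-1.8, -1.3, -1.4]
finger_gap: 32.4
gripper_force: 7.9
t: 12.95
position: [431.6, -27.6, 91.7]
ee_rot: [[-0.224, 0.975, 0.003], [0.975, 0.224, 0.0], [-0.0, 0.003, -1.0]]
wrist_force: [-0.6, 0.3, -0.1]
finger_gap: 24.8
gripper_force: 34.0
```

```bash
cat >> h.py <<'E'
def mould(im=None):  # extreme points of the mould's mask in scene view
    im=get_image("scene") if im is None else im
    m=cv2.inRange(cv2.cvtColor(im,cv2.COLOR_BGR2HSV),(90,50,60),(106,200,210)); m[:200]=0; m[:,:305]=0; m[:,410:]=0
    n,l,s,c=cv2.connectedComponentsWithStats(m); i=1+np.argmax(s[1:,4]); ys,xs=np.nonzero(l==i)
    k=ys.argmax(); print("mould mask",s[i],"bottom",xs[ys==ys.max()].mean(),ys.max(),"left",xs.min(),ys[xs==xs.min()].mean(),"right",xs.max(),np.round(c[i],1))
E
python3 -m jog '[{"travel":[0,0,-15],"rot":[0,0,0],"gripper":15},{"travel":[0,0,-50],"rot":[0,0,0],"gripper":15},{"travel":[0,0,-90],"rot":[0,0,0],"gripper":15},{"travel":[0,0,-130],"rot":[0,0,0],"gripper":15},{"travel":[0,0,-160],"rot":[0,0,0],"gripper":15},{"travel":[0,0,-160],"rot":[0,0,0],"gripper":15}]' 30
python3 - <<'E'
from h import *
mould(cv2.imread("pics/scene0.png")); mould()
E
python3 go.py 584.6 -293.2 250 160.7
```

```text
t: 13.45
position: [435.4, -28.3, 257.6]
ee_rot: [[-0.224, 0.974, 0.014], [0.975, 0.224, 0.003], [-0.0, 0.015, -1.0]]
wrist_force: [1.1, -0.1, -0.7]
finger_gap: 24.6
gripper_force: 34.0
mould mask [360 224  23   8  48] bottom 361.75 231 left 360 230.5 right 382 [371.5 227.6]
mould mask [346 228  19   8  51] bottom 348.25 235 left 346 234.0 right 364 [355.4 231.8]
t 13.5 pos [433.6 -27.8 254.7] gap 24.5 gf 34.0 F [ 0.3 -1.3 -0.5]
travel [-292.5, 87.6, 5.4] rot [0.5, 0.2, -57.7] rows 9
```

```bash
python3 - <<'E'
from h import *
h=cv2.cvtColor(cv2.imread("pics/scene0.png"),cv2.COLOR_BGR2HSV)
for p in((335,248),(350,245),(375,228),(345,258),(340,234)): print(p,h[p[1],p[0]])
E
sed -i 's/(90,50,60),(106,200,210)/(88,45,40),(112,220,235)/' h.py
python3 - <<'E'
from h import *
mould(cv2.imread("pics/scene0.png")); mould()
E
```

```text
(335, 248) [ 90  26 119]
(350, 245) [ 92  28 118]
(375, 228) [ 98  51 166]
(345, 258) [ 90  19 109]
(340, 234) [ 96  47 183]
mould mask [326 224  57  15 259] bottom 335.625 238 left 326 230.0 right 382 [352.  231.2]
mould mask [355 200  29  25 226] bottom 357.0 224 left 355 222.0 right 383 [372.6 210.2]
```

```bash
sed -i 's/(88,45,40),(112,220,235)/(82,16,70),(112,110,225)/' h.py
python3 - <<'E'
from h import *
mould(cv2.imread("pics/scene0.png")); im=get_image("scene"); mould(im)
E
```

```text
mould mask [ 322  215   61   50 2085] bottom 331.0 264 left 322 250.5 right 382 [352.8 239.4]
mould mask [ 322  215   61   50 1995] bottom 331.5 264 left 322 251.0 right 382 [352.3 240.4]
```

```bash
python3 -m jog '[{"travel":[-30,8,0],"rot":[0,0,-6],"gripper":15},{"travel":[-65,17,0],"rot":[0,0,-13],"gripper":15},{"travel":[-100,27,0],"rot":[0,0,-20],"gripper":15},{"travel":[-135,37,0],"rot":[0,0,-27],"gripper":15},{"travel":[-170,48,0],"rot":[0,0,-34],"gripper":15},{"travel":[-205,60,0],"rot":[0,0,-41],"gripper":15},{"travel":[-240,72,0],"rot":[0,0,-48],"gripper":15},{"travel":[-270,82,0],"rot":[0,0,-55],"gripper":15},{"travel":[-292,88,0],"rot":[0,0,-58],"gripper":15},{"travel":[-292,88,0],"rot":[0,0,-58],"gripper":15}]' 30
python3 -m jog '[{"travel":[0,0,10],"rot":[0,0,0],"gripper":15},{"travel":[0,0,30],"rot":[0,0,0],"gripper":15},{"travel":[0,0,30],"rot":[0,0,0],"gripper":15},{"travel":[0,0,30],"rot":[0,0,0],"gripper":15}]' 30
python3 go.py 584.6 -293.2 150 160.7
python3 - <<'E'
from h import *
mould()
E
```

```text
t: 14.43
position: [579.7, -301.6, 245.9]
ee_rot: [[-0.943, 0.332, -0.007], [0.332, 0.943, -0.005], [0.005, -0.007, -1.0]]
wrist_force: [-2.0, 0.3, -0.8]
finger_gap: 24.4
gripper_force: 34.0
t: 14.77
position: [580.6, -290.3, 218.4]
ee_rot: [[-0.945, 0.327, -0.005], [0.327, 0.945, 0.004], [0.006, 0.002, -1.0]]
wrist_force: [0.2, 0.5, 0.0]
finger_gap: 25.0
gripper_force: 34.0
t 14.77 pos [ 580.6 -290.3  218.4] gap 25.0 gf 34.0 F [0.2 0.5 0. ]
travel [-5.2, -1.6, 68.4] rot [0.1, -0.3, 0.2] rows 2
mould mask [ 322  215   61   50 2002] bottom 331.0 264 left 322 251.0 right 382 [352.3 240.3]
```

```bash
python3 -m jog '[{"travel":[-5,-1.6,10],"rot":[0,0,0],"gripper":15},{"travel":[-5,-1.6,20],"rot":[0,0,0],"gripper":15},{"travel":[-5,-1.6,20],"rot":[0,0,0],"gripper":15},{"travel":[-5,-1.6,20],"rot":[0,0,0],"gripper":15}]' 30
python3 go.py 584.6 -293.2 150 160.7
```

```text
t: 15.15
position: [585.3, -295.5, 200.3]
ee_rot: [[-0.945, 0.327, -0.002], [0.327, 0.945, 0.001], [0.002, 0.001, -1.0]]
wrist_force: [0.9, 0.6, -0.2]
finger_gap: 24.7
gripper_force: 34.0
t 15.15 pos [ 585.3 -295.5  200.3] gap 24.7 gf 34.0 F [ 0.9  0.6 -0.2]
travel [1.3, 1.9, 50.3] rot [0.0, -0.1, 0.2] rows 2
```

```bash
python3 -m jog '[{"travel":[0,1,20],"rot":[0,0,0],"gripper":15},{"travel":[0,1,35],"rot":[0,0,0],"gripper":15},{"travel":[0,1,44],"rot":[0,0,0],"gripper":15},{"travel":[0,1,50],"rot":[0,0,0],"gripper":15},{"travel":[0,1,50],"rot":[0,0,0],"gripper":15},{"travel":[0,1,50],"rot":[0,0,0],"gripper":15},{"travel":[0,1,50],"rot":[0,0,0],"gripper":15}]' 30
python3 -m jog '[{"travel":[0,0,0],"rot":[0,0,0],"gripper":36},{"travel":[0,0,0],"rot":[0,0,0],"gripper":36},{"travel":[0,0,0],"rot":[0,0,0],"gripper":36},{"travel":[0,0,0],"rot":[0,0,0],"gripper":60},{"travel":[0,0,0],"rot":[0,0,0],"gripper":60},{"travel":[0,0,0],"rot":[0,0,0],"gripper":60},{"travel":[0,0,-30],"rot":[0,0,0],"gripper":75},{"travel":[0,0,-70],"rot":[0,0,0],"gripper":75},{"travel":[0,0,-100],"rot":[0,0,0],"gripper":75},{"travel":[0,0,-100],"rot":[0,0,0],"gripper":75}]' 30
python3 -m jog '[{"travel":[0,0,0],"rot":[0,0,0],"gripper":75}]'
python3 - <<'E'
from h import *
im=get_image("scene"); cv2.imwrite("pics/s7.png",cv2.resize(im[160:300,220:430],None,fx=3.8,fy=3.8,interpolation=2)); mould(im)
E
python3 go.py 406.5 77.5 250 102.8
```

```text
t: 15.73
position: [586.5, -295.8, 152.4]
ee_rot: [[-0.945, 0.327, 0.002], [0.327, 0.945, -0.001], [-0.002, -0.001, -1.0]]
wrist_force: [0.6, -0.6, -1.6]
finger_gap: 24.3
gripper_force: 34.0
t: 16.57
position: [588.5, -298.1, 259.5]
ee_rot: [[-0.945, 0.326, 0.012], [0.326, 0.945, -0.008], [-0.014, -0.004, -1.0]]
wrist_force: [0.9, -0.5, 0.6]
finger_gap: 75.2
gripper_force: 0.0
t: 16.65
position: [586.8, -296.5, 254.2]
ee_rot: [[-0.945, 0.327, 0.005], [0.327, 0.945, -0.003], [-0.006, -0.001, -1.0]]
wrist_force: [1.3, 0.6, -1.1]
finger_gap: 75.0
gripper_force: 0.0
mould mask [ 322  214   61   51 1968] bottom 331.0 264 left 322 251.0 right 382 [352.3 240.6]
t 16.7 pos [ 586.1 -295.5  251.9] gap 75.0 gf 0.0 F [-0.   0.1 -0.3]
travel [291.7, 293.8, 1.5] rot [0.0, 0.1, 58.1] rows 10
```

View pics/s7.png

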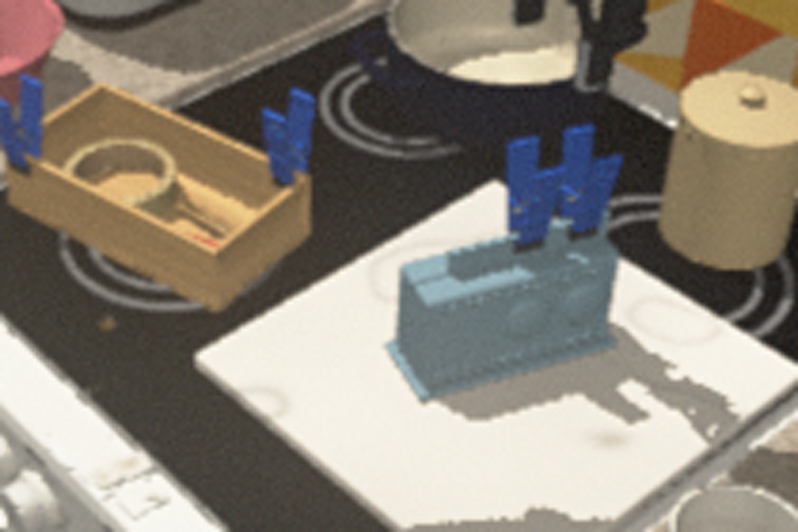

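```bash
python3 -m jog '[{"travel":[25,25,0],"rot":[0,0,5],"gripper":75},{"travel":[52,52,0],"rot":[0,0,11],"gripper":75},{"travel":[80,80,0],"rot":[0,0,17],"gripper":75},{"travel":[108,108,0],"rot":[0,0,23],"gripper":75},{"travel":[136,136,0],"rot":[0,0,29],"gripper":75},{"travel":[164,164,0],"rot":[0,0,35],"gripper":75},{"travel":[192,192,0],"rot":[0,0,41],"gripper":75},{"travel":[220,220,0],"rot":[0,0,47],"gripper":75},{"travel":[248,248,0],"rot":[0,0,53],"gripper":75},{"travel":[275,275,0],"rot":[0,0,58],"gripper":75}]' 20
python3 -m jog '[{"travel":[-10,21,0],"rot":[0,0,0],"gripper":75},{"travel":[-10,21,0],"rot":[0,0,0],"gripper":75},{"travel":[-10,21,0],"rot":[0,0,0],"gripper":75},{"travel":[-10,21,0],"rot":[0,0,0],"gripper":75}]' 20
python3 go.py 407.3 78.5 90.5 102.8
python3 - <<'E'
from h import *
im,C=shot("wrist","w8.png")
m=cv2.inRange(cv2.cvtColor(im,cv2.COLOR_BGR2HSV),(108,130,60),(128,255,255))
n,l,s,c=cv2.connectedComponentsWithStats(m)
for i in range(1,n):
    if s[i,4]>60: print(s[i])
for p in([407.3,78.5,60],[407.3,78.5,120]): print(np.round(proj("wrist",p,C),1))
E
```

```text
t: 17.53
position: [431.4, 21.7, 249.9]
ee_rot: [[-0.277, 0.961, -0.004], [0.961, 0.277, -0.0], [0.001, -0.004, -1.0]]
wrist_force: [1.2, 0.3, 0.8]
finger_gap: 75.1
gripper_force: 0.0
t: 17.87
position: [455.6, 15.5, 250.7]
ee_rot: [[-0.279, 0.96, -0.003], [0.96, 0.279, -0.001], [-0.0, -0.003, -1.0]]
wrist_force: [0.6, 0.0, -0.2]
finger_gap: 74.9
gripper_force: 0.0
t 17.87 pos [455.6  15.5 250.7] gap 74.9 gf 0.0 F [ 0.6  0.  -0.2]
travel [74.1, -28.3, 160.2] rot [-0.2, 0.0, 3.4] rows 5
[220  90  30  29 673]
[251  94  20  27 356]
[333 265  15  49 283]
[347 265  14  36 282]
[251.8 107.3]
[245.4 107.2]
```

```bash
python3 -m jog '[{"travel":[35,-14,0],"rot":[0,0,2],"gripper":75},{"travel":[74,-28,0],"rot":[0,0,3.4],"gripper":75},{"travel":[74,-28,40],"rot":[0,0,3.4],"gripper":75},{"travel":[74,-28,80],"rot":[0,0,3.4],"gripper":75},{"travel":[74,-28,110],"rot":[0,0,3.4],"gripper":75},{"travel":[74,-28,110],"rot":[0,0,3.4],"gripper":75},{"travel":[74,-28,110],"rot":[0,0,3.4],"gripper":75}]' 20
python3 go.py 407.3 78.5 90.5 102.8
python3 -m jog '[{"travel":[0,0,30],"rot":[0,0,0],"gripper":60},{"travel":[0,0,50],"rot":[0,0,0],"gripper":60},{"travel":[0,0,50],"rot":[0,0,0],"gripper":50},{"travel":[0,0,50],"rot":[0,0,0],"gripper":40},{"travel":[0,0,50],"rot":[0,0,0],"gripper":32},{"travel":[0,0,50],"rot":[0,0,0],"gripper":32},{"travel":[0,0,50],"rot":[0,0,0],"gripper":32},{"travel":[0,0,50],"rot":[0,0,0],"gripper":32}]' 20
python3 go.py 407.3 78.5 90.5 102.8
```

```text
t: 18.5
position: [407.8, 77.9, 141.1]
ee_rot: [[-0.219, 0.976, -0.003], [0.976, 0.219, -0.002], [-0.001, -0.004, -1.0]]
wrist_force: [0.1, 1.3, 1.6]
finger_gap: 75.1
gripper_force: 0.0
t 18.5 pos [407.8  77.9 141.1] gap 75.1 gf 0.0 F [0.1 1.3 1.6]
travel [0.7, -0.2, 50.6] rot [-0.2, 0.1, -0.1] rows 2
t: 19.17
position: [410.0, 79.7, 92.7]
ee_rot: [[-0.222, 0.975, 0.002], [0.975, 0.222, 0.001], [0.001, 0.002, -1.0]]
wrist_force: [-0.5, -0.6, -0.9]
finger_gap: 32.1
gripper_force: 8.5
t 19.17 pos [410.   79.7  92.7] gap 32.1 gf 8.5 F [-0.5 -0.6 -0.9]
travel [-0.6, -2.9, 2.2] rot [0.1, -0.1, 0.1] rows 1
```

```bash
python3 -m jog '[{"travel":[0,0,0],"rot":[0,0,0],"gripper":15},{"travel":[0,0,0],"rot":[0,0,0],"gripper":15},{"travel":[0,0,0],"rot":[0,0,0],"gripper":15},{"travel":[0,0,-15],"rot":[0,0,0],"gripper":15},{"travel":[0,0,-50],"rot":[0,0,0],"gripper":15},{"travel":[0,0,-90],"rot":[0,0,0],"gripper":15},{"travel":[0,0,-130],"rot":[0,0,0],"gripper":15},{"travel":[0,0,-160],"rot":[0,0,0],"gripper":15},{"travel":[0,0,-160],"rot":[0,0,0],"gripper":15}]' 30
python3 - <<'E'
from h import *
mould()
E
python3 go.py 548.4 -281.5 250 160.7
```

```text
t: 19.92
position: [413.4, 80.1, 257.4]
ee_rot: [[-0.222, 0.975, 0.011], [0.975, 0.222, 0.006], [0.004, 0.012, -1.0]]
wrist_force: [1.3, 1.1, 0.2]
finger_gap: 24.5
gripper_force: 33.9
mould mask [ 322  214   61   51 1962] bottom 331.5 264 left 322 250.5 right 382 [352.3 240.6]
t 19.97 pos [411.5  80.  254.6] gap 24.5 gf 33.9 F [-0.4 -0.1 -1.4]
travel [-382.9, 52.9, 3.9] rot [0.5, 0.1, -57.8] rows 10
```

```bash
python3 -m jog '[{"travel":[-30,4,0],"rot":[0,0,-5],"gripper":15},{"travel":[-65,8,0],"rot":[0,0,-11],"gripper":15},{"travel":[-100,13,0],"rot":[0,0,-17],"gripper":15},{"travel":[-135,18,0],"rot":[0,0,-23],"gripper":15},{"travel":[-170,23,0],"rot":[0,0,-29],"gripper":15},{"travel":[-205,28,0],"rot":[0,0,-35],"gripper":15},{"travel":[-240,33,0],"rot":[0,0,-41],"gripper":15},{"travel":[-275,38,0],"rot":[0,0,-47],"gripper":15},{"travel":[-310,43,0],"rot":[0,0,-53],"gripper":15},{"travel":[-340,47,0],"rot":[0,0,-57.8],"gripper":15}]' 30
python3 -m jog '[{"travel":[0,0,0],"rot":[0,0,0],"gripper":15},{"travel":[0,0,0],"rot":[0,0,0],"gripper":15},{"travel":[0,0,0],"rot":[0,0,0],"gripper":15}]' 30
python3 go.py 548.4 -281.5 200 160.7
```

```text
t: 20.8
position: [520.6, -215.4, 249.3]
ee_rot: [[-0.922, 0.387, -0.004], [0.387, 0.922, 0.002], [0.004, 0.0, -1.0]]
wrist_force: [0.1, 0.8, -0.8]
finger_gap: 24.3
gripper_force: 33.9
t: 21.05
position: [519.8, -215.1, 250.1]
ee_rot: [[-0.918, 0.396, -0.003], [0.396, 0.918, 0.001], [0.003, -0.0, -1.0]]
wrist_force: [0.5, -0.0, 0.2]
finger_gap: 24.2
gripper_force: 33.9
t 21.05 pos [ 519.8 -215.1  250.1] gap 24.2 gf 33.9 F [ 0.5 -0.   0.2]
travel [-52.7, -49.7, 49.9] rot [-0.0, -0.2, -4.0] rows 3
```

```bash
python3 -m jog '[{"travel":[-26,-25,0],"rot":[0,0,-4],"gripper":15},{"travel":[-52.5,-49.7,0],"rot":[0,0,-4],"gripper":15},{"travel":[-52.5,-49.7,30],"rot":[0,0,-4],"gripper":15},{"travel":[-52.5,-49.7,50],"rot":[0,0,-4],"gripper":15},{"travel":[-52.5,-49.7,50],"rot":[0,0,-4],"gripper":15},{"travel":[-52.5,-49.7,50],"rot":[0,0,-4],"gripper":15},{"travel":[-52.5,-49.7,50],"rot":[0,0,-4],"gripper":15}]' 30
python3 go.py 548.4 -281.5 150 160.7
python3 - <<'E'
from h import *
mould()
E
python3 go.py 548.4 -281.5 150 160.7
```

```text
t: 21.63
position: [550.5, -279.5, 202.8]
ee_rot: [[-0.946, 0.325, 0.001], [0.325, 0.946, -0.0], [-0.001, 0.0, -1.0]]
wrist_force: [-0.2, 0.5, -0.2]
finger_gap: 24.2
gripper_force: 33.9
t 21.63 pos [ 550.5 -279.5  202.8] gap 24.2 gf 33.9 F [-0.2  0.5 -0.2]
travel [1.4, -2.6, 52.8] rot [0.0, 0.1, 0.3] rows 2
mould mask [ 322  214   61   51 1968] bottom 331.0 264 left 322 250.5 right 382 [352.3 240.6]
t 21.68 pos [ 550.7 -280.1  203.5] gap 24.4 gf 33.9 F [-0.1 -0.3  0.9]
travel [1.8, -2.0, 53.5] rot [-0.0, 0.1, 0.3] rows 2
```

```bash
python3 -m jog '[{"travel":[1,-1.7,20],"rot":[0,0,0],"gripper":15},{"travel":[1,-1.7,35],"rot":[0,0,0],"gripper":15},{"travel":[1,-1.7,44],"rot":[0,0,0],"gripper":15},{"travel":[1,-1.7,52],"rot":[0,0,0],"gripper":15},{"travel":[1,-1.7,52],"rot":[0,0,0],"gripper":15},{"travel":[1,-1.7,52],"rot":[0,0,0],"gripper":15},{"travel":[1,-1.7,52],"rot":[0,0,0],"gripper":15}]' 30
python3 -m jog '[{"travel":[0,0,0],"rot":[0,0,0],"gripper":36},{"travel":[0,0,0],"rot":[0,0,0],"gripper":36},{"travel":[0,0,0],"rot":[0,0,0],"gripper":36},{"travel":[0,0,0],"rot":[0,0,0],"gripper":60},{"travel":[0,0,0],"rot":[0,0,0],"gripper":60},{"travel":[0,0,0],"rot":[0,0,0],"gripper":60},{"travel":[0,0,-30],"rot":[0,0,0],"gripper":75},{"travel":[0,0,-70],"rot":[0,0,0],"gripper":75},{"travel":[0,0,-110],"rot":[0,0,0],"gripper":75},{"travel":[0,0,-110],"rot":[0,0,0],"gripper":75}]' 30
python3 -m jog '[{"travel":[70,0,-20],"rot":[0,0,0],"gripper":85},{"travel":[70,0,-20],"rot":[0,0,0],"gripper":85},{"travel":[70,0,-20],"rot":[0,0,0],"gripper":85},{"travel":[70,0,-20],"rot":[0,0,0],"gripper":85}]'
python3 - <<'E'
from h import *
im=get_image("scene"); cv2.imwrite("pics/s9.png",cv2.resize(im[160:300,220:430],None,fx=2.6,fy=2.6,interpolation=2)); mould(im)
w,C=shot("wrist","w9.png"); a=cv2.resize(im[160:300,220:430],None,fx=2.8,fy=2.8); b=w[:392]; cv2.imwrite("pics/m9.png",cv2.resize(np.hstack([cv2.resize(a,(400,300),interpolation=2),cv2.resize(w[:,:],(400,300))]),(800,300)))
o=get_obs(); print(np.round(o["joint_positions"],1)); np.save("w9M.npy",C[2])
E
```

```text
t: 22.27
position: [548.8, -283.4, 151.3]
ee_rot: [[-0.945, 0.328, 0.002], [0.328, 0.945, -0.002], [-0.003, -0.001, -1.0]]
wrist_force: [0.4, -0.2, 2.9]
finger_gap: 24.4
gripper_force: 30.9
t: 23.1
position: [550.5, -286.5, 269.0]
ee_rot: [[-0.945, 0.328, 0.013], [0.328, 0.945, -0.009], [-0.015, -0.005, -1.0]]
wrist_force: [0.4, -1.1, 1.0]
finger_gap: 75.1
gripper_force: 0.0
t: 23.43
position: [480.9, -260.1, 280.8]
ee_rot: [[-0.944, 0.33, 0.002], [0.33, 0.944, 0.0], [-0.002, 0.001, -1.0]]
wrist_force: [0.5, 0.9, 0.8]
finger_gap: 85.1
gripper_force: 0.0
mould mask [ 322  213   61   52 1917] bottom 331.0 264 left 322 250.5 right 382 [352.4 240.9]
[-12.7  22.3  55.7  83.2 -18.4  84.  113.8]
```

View pics/m9.png

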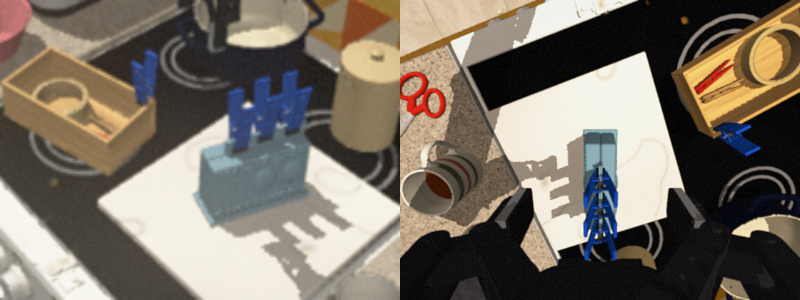

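Run:
```python
from h import *
import itertools
from scipy.spatial.transform import Rotation as Rn
o=get_obs()
D=[([-78.306,17.813,.802,86.603,-.252,75.585,-1.558],np.array([[-.97,.243,0],[.243,.97,-.002],[0,-.002,-1]])),(o["joint_positions"],np.array(o["ee_rot"]))]
best=[]
for s in itertools.product((1,-1),repeat=7):
    Rs=[Rn.from_euler("ZYZYZYZ",np.array(s)*q,degrees=True) for q,_ in D]
    # R = A*Rs*B with A=Rz(a), B constant: choose a grid of right angles
    for a in(0,90,180,270):
        A=Rn.from_euler("z",a,degrees=True)
        B=[(A*r).inv()*Rn.from_matrix(m) for r,(_,m) in zip(Rs,D)]
        e=(B[0].inv()*B[1]).magnitude()*57.3
        best.append((e,s,a,np.round(B[0].as_euler("ZYX",degrees=True),1)))
best.sort(key=lambda b:b[0])
for b in best[:8]: print(b)
```

```text
Traceback (most recent call last):
  File "scipy/spatial/transform/_rotation.pyx", line 1413, in scipy.spatial.transform._rotation.Rotation.from_euler
ValueError: Expected axis specification to be a non-empty string of upto 3 characters, got ZYZYZYZ
```

Run:
```python
from h import *
import itertools
from scipy.spatial.transform import Rotation as Rn
o=get_obs()
def ch(q,s):
    r=Rn.identity()
    for ax,a,b in zip("zyzyzyz",q,s): r=r*Rn.from_euler(ax,a*b,degrees=True)
    return r
D=[([-78.306,17.813,.802,86.603,-.252,75.585,-1.558],np.array([[-.97,.243,0],[.243,.97,-.002],[0,-.002,-1]])),(o["joint_positions"],np.array(o["ee_rot"]))]
best=[]
for s in itertools.product((1,-1),(1,),(1,-1),(1,-1),(1,-1),(1,-1),(1,-1)):
        Rs=[ch(q,s) for q,_ in D]
        B=[r.inv()*Rn.from_matrix(m) for r,(_,m) in zip(Rs,D)]
        e=(B[0].inv()*B[1]).magnitude()*57.3
        best.append((round(e,2),s,np.round(B[0].as_euler("ZYX",degrees=True),1)))
best.sort(key=lambda b:b[0])
for b in best[:8]: print(b)
print(np.round(o["joint_positions"],2),o["position"])
```

```text
(0.12, (-1, 1, -1, 1, -1, 1, -1), array([90. , -0. ,  0.1]))
(10.07, (1, 1, 1, 1, 1, 1, 1), array([-61.9,  -0. ,   0.1]))
(17.24, (-1, 1, -1, -1, 1, 1, 1), array([ 90.1,  -0.2, 173.3]))
(22.44, (1, 1, 1, -1, -1, 1, -1), array([-118. ,    3. , -173.8]))
(26.45, (-1, 1, -1, 1, 1, -1, 1), array([ 90.3,  -1.2, 151.3]))
(30.57, (1, 1, 1, 1, -1, -1, -1), array([-115.3,   12. , -153.5]))
(35.3, (-1, 1, -1, -1, -1, 1, 1), array([ 89.9,  -0.7, 173.3]))
(35.48, (-1, 1, -1, 1, -1, -1, 1), array([ 90.2,  -0.7, 151.3]))
[-12.69  22.33  55.7   83.2  -18.43  84.02 113.77] [ 482.60802376 -259.44630536  279.97623955]
```

```bash
cat > kin.py <<'E'
import numpy as np
from scipy.spatial.transform import Rotation as Rn
S=(-1,1,-1,1,-1,1,-1)
LO=np.array([-154.91,-16.99,-72.82,7.12,-82.49,11.32,-174.64]);HI=np.array([154.91,109.72,74.43,147.25,262.49,116.49,174.64])
def rots(q):
    r=Rn.identity();out=[]
    for ax,a,b in zip("zyzyzyz",q,S): r=r*Rn.from_euler(ax,a*b,degrees=True); out.append(r)
    return out
E
python3 - <<'E'
from h import *; from kin import *
o=get_obs()
A=[];b=[]
for q,p in(([-78.306,17.813,.802,86.603,-.252,75.585,-1.558],[133.804,533.492,231.304]),(o["joint_positions"],o["position"])):
    r=rots(q)
    A.append(np.stack([[0,0,1],*(r[i].apply([0,0,1]) for i in(1,3,5)),*(r[i].apply([1,0,0]) for i in(1,3))],1)); b+=list(p)
A=np.vstack(A)
x,res,rk,sv=np.linalg.lstsq(A[:,:4],b,rcond=None); print(x,A[:,:4]@x-b,sv)
E
```

```text
[7946.22507631  423.3345804   433.39735697 8011.6277285 ] [-1.63606097e+01  3.16160555e+00 -1.55252074e+00  2.96085615e-01
 -5.36586964e-03  1.55252074e+00] [2.42101854e+00 1.43925165e+00 2.59275006e-01 6.07403656e-04]
```

```bash
python3 -m jog '[{"travel":[30,0,-30],"rot":[0,-7,0],"gripper":85},{"travel":[60,0,-60],"rot":[0,-14,0],"gripper":85},{"travel":[60,0,-60],"rot":[0,-21,0],"gripper":85},{"travel":[60,0,-60],"rot":[0,-28,0],"gripper":85},{"travel":[60,0,-60],"rot":[0,-30,0],"gripper":85},{"travel":[60,0,-60],"rot":[0,-30,0],"gripper":85},{"travel":[60,0,-60],"rot":[0,-30,0],"gripper":85}]'
python3 - <<'E'
from h import *; from kin import *
o=get_obs(); print(np.round(o["joint_positions"],2).tolist(),np.round(o["position"],1).tolist())
A=[];b=[]
for q,p in(([-78.306,17.813,.802,86.603,-.252,75.585,-1.558],[133.804,533.492,231.304]),([-12.69,22.33,55.7,83.2,-18.43,84.02,113.77],[482.6,-259.4,280]),(o["joint_positions"],o["position"])):
    r=rots(q)
    A.append(np.stack([[0,0,1],*(r[i].apply([0,0,1]) for i in(1,3,5)),r[1].apply([0,1,0]),r[3].apply([0,1,0])],1)); b+=list(p)
A=np.vstack(A)
x,*_=np.linalg.lstsq(A[:,:4],b,rcond=None); print(x,A[:,:4]@x-b)
x,_,_,sv=np.linalg.lstsq(A,b,rcond=None); print(x,A@x-b,sv); print(np.round(rots(o["joint_positions"])[6].as_matrix()@[[0,-1,0],[1,0,0],[0,0,1]]-o["ee_rot"],3))
E
```

```text
t: 24.12
position: [425.6, -237.8, 340.4]
ee_rot: [[-0.818, 0.324, 0.476], [0.28, 0.946, -0.163], [-0.503, 0.0, -0.864]]
wrist_force: [-0.5, 0.4, -0.1]
finger_gap: 84.9
gripper_force: 0.0
[-5.62, -16.86, 28.47, 111.38, 6.71, 53.42, 92.49] [425.6, -237.8, 340.4]
[249.81463341 456.13948209 429.14199876 346.2017879 ] [-15.40778113   8.9015045   -0.24550245  -0.23528746   6.98348337
   1.31318271   5.89412191  16.35394806  -1.06768026]
[249.39942668 473.70695129 417.81788757 365.11283983 -14.95577483
  -2.09171902] [-0.00795066 -0.02512789 -0.01860378  0.02899211  0.01518254  0.06080045
  0.008432   -0.0103599  -0.04219667] [2.97612243 2.39718988 1.72019214 0.49636304 0.38926863 0.19801164]
[[-0.  0.  0.]
 [ 0.  0.  0.]
 [-0.  0. -0.]]
```

```bash
cat >> kin.py <<'E'
X=np.array([249.4,473.7,417.8,365.1,-15,-2.1]); B=np.array([[0,-1,0],[1,0,0],[0,0,1.]])
def fk(q):
    r=rots(q); A=np.stack([[0,0,1],*(r[i].apply([0,0,1]) for i in(1,3,5)),r[1].apply([0,1,0]),r[3].apply([0,1,0])],1)
    return A@X, r[6].as_matrix()@B
from scipy.optimize import least_squares
def ik(p,R,q0,reg=0.02):
    def f(q):
        a,M=fk(q); return np.r_[(a-p)/10,Rn.from_matrix(R.T@M).as_rotvec()*20,reg*(q-q0)/10]
    s=least_squares(f,np.clip(q0,LO+1,HI-1),bounds=(LO+.5,HI-.5)); a,M=fk(s.x)
    return s.x,np.linalg.norm(a-p),np.degrees(np.linalg.norm(Rn.from_matrix(R.T@M).as_rotvec()))
yaw=np.radians(-19.3); U=np.array([np.cos(yaw),np.sin(yaw),0]); V=np.array([-U[1],U[0],0]); Z=np.array([0,0,1.]); O=np.array([571.6,-289.6,14])
def pose(mx,mz,pitch=0,roll=0,side=1): # tool along U pitched down; side=1: tool x up
    R=np.stack([Z,-V,U],1) if side==1 else np.stack([-Z,V,U],1)
    R=Rn.from_rotvec(np.radians(pitch)*V).as_matrix()@R@Rn.from_euler("z",roll,degrees=True).as_matrix()
    return O+mx*U+mz*Z,R
E
python3 - <<'E'
from kin import *
rng=np.random.default_rng(0)
for pitch in(0,15,30):
  res=[]
  for i in range(60):
    q0=rng.uniform(LO,HI); q,e,a=ik(*pose(-38,55,pitch),q0,1e-4)
    if e<1 and a<.5: res.append(q)
  res=np.array(res); print(pitch,len(res)); 
  if len(res):
    k=np.abs(res[:,2]).argsort()[:5]; print(np.round(res[k]))
E
```

```text
0 35
[[ 35.  66.   0. 141. 198. 115.  98.]
 [ 37.  66.  -2. 141. 199. 115. 100.]
 [ 33.  66.   2. 141. 197. 116.  96.]
 [ 33.  66.   2. 141. 197. 116.  96.]
 [ 33.  66.   2. 141. 197. 116.  96.]]
15 32
[[ 31.  47.   4. 145. 195.  88.  90.]
 [ 28.  48.   7. 145. 194.  89.  88.]
 [ 27.  48.   8. 145. 194.  89.  87.]
 [ 26.  48.  10. 145. 194.  89.  86.]
 [ 19.  49.  17. 146. 194.  91.  81.]]
30 28
[[ 30.  29.   4. 142. 196.  52.  85.]
 [ 38.  29.  -6. 142. 193.  51.  91.]
 [ 22.  29.  13. 143. 198.  53.  80.]
 [ 19.  30.  16. 143. 199.  54.  78.]
 [ 47.  30. -17. 142. 190.  49.  98.]]
```

Run:
```python
from h import *; from kin import *
q0=np.array(get_obs()["joint_positions"])
for pitch in(15,20,25):
  best=None
  for s in([31,40,4,140,195,80,90],[20,30,15,135,195,70,85]):
    g,e,a=ik(*pose(-140,55+150,pitch),np.array(s,float),.02); n,e2,a2=ik(*pose(-38,55,pitch),g,.02)
    print(pitch,np.round(g),round(e,1),round(a,2),"grasp",np.round(n),round(e2,1),round(a2,2))
    for roll in(90,-90,180,-180):
        l,e3,a3=ik(*pose(-38,305,pitch,roll),n-np.array([0,0,0,0,0,0,roll*0]),.005); print("   roll",roll,np.round(l),round(e3,1),round(a3,1))
g,_,_=ik(*pose(-140,205,20),np.array([31,40,4,140,195,80,90.]),.02)
for t in np.linspace(0,1,9):
    q=q0+(g-q0)*t; p,R=fk(q); r=rots(q); w=p-365.1*r[5].apply([0,0,1]); print(round(t,2),np.round(p),"z",np.round(R[:,2],2),"x",np.round(R[:,0],2),"wrist",np.round(w))
```

```text
15 [125.   6. -72. 147. 235.  42.  64.] 19.9 9.52 grasp [ 70.  56. -38. 144. 194.  77. 125.] 0.0 0.01
   roll 90 [ 67.  -2. -31. 140. 208.  36. -20.] 0.0 0.0
   roll -90 [ 73.  -2. -37. 139. 209.  36. 159.] 0.0 0.0
   roll 180 [  64.   -2.  -28.  140.  208.   36. -110.] 0.0 0.0
   roll -180 [  64.   -2.  -28.  140.  208.   36. -110.] 0.0 0.0
15 [125.   6. -72. 147. 235.  42.  64.] 19.9 9.52 grasp [ 70.  56. -38. 144. 194.  77. 125.] 0.0 0.01
   roll 90 [ 67.  -2. -31. 140. 208.  36. -20.] 0.0 0.0
   roll -90 [ 73.  -2. -37. 139. 209.  36. 159.] 0.0 0.0
   roll 180 [  64.   -2.  -28.  140.  208.   36. -110.] 0.0 0.0
   roll -180 [  64.   -2.  -28.  140.  208.   36. -110.] 0.0 0.0
20 [128.  -9. -72. 147. 241.  47.  48.] 13.5 6.54 grasp [ 65.  47. -35. 144. 190.  69. 117.] 0.0 0.01
   roll 90 [ 53.  -5. -18. 136. 217.  26. -30.] 0.0 0.0
   roll -90 [ 69.  -5. -33. 136. 220.  27. 146.] 0.0 0.0
   roll 180 [  44.   -5.  -10.  137.  216.   26. -119.] 0.0 0.0
   roll -180 [  44.   -5.  -10.  137.  216.   26. -119.] 0.0 0.0
20 [128.  -9. -72. 147. 241.  47.  48.] 13.5 6.54 grasp [ 65.  47. -
[... 1111 characters left out ...]
0.13 -0.39] wrist [ 239. -169.  629.]
0.25 [ 257. -481.  418.] z [ 0.07 -0.87 -0.49] x [-0.98  0.02 -0.18] wrist [ 230. -164.  597.]
0.38 [ 237. -524.  512.] z [ 0.04 -0.99 -0.13] x [-0.99 -0.06  0.11] wrist [ 221. -163.  561.]
0.5 [ 277. -520.  577.] z [ 0.18 -0.97  0.15] x [-0.9  -0.1   0.43] wrist [ 210. -165.  523.]
0.62 [ 355. -483.  576.] z [ 0.44 -0.86  0.25] x [-0.67 -0.13  0.73] wrist [ 195. -168.  485.]
0.75 [ 432. -426.  501.] z [ 0.7  -0.7   0.15] x [-0.35 -0.15  0.93] wrist [ 176. -171.  448.]
0.88 [ 469. -349.  371.] z [ 0.86 -0.49 -0.12] x [ 0.04 -0.16  0.99] wrist [ 154. -169.  414.]
1.0 [ 447. -252.  226.] z [ 0.87 -0.24 -0.43] x [ 0.41 -0.14  0.9 ] wrist [ 129. -164.  384.]
```

```bash
cat > path.py <<'E'
import sys; from h import *; from kin import *
def rows(g,n=10,vmax=34,wmax=6.3):
    o=get_obs(); q0=np.array(o["joint_positions"]); p0,R0=fk(q0); print("q",np.round(q0,1),"fk err",np.round(p0-o["position"],1))
    ts=[0.];pp,RR=p0,R0
    for t in np.linspace(0,1,801)[1:]:
        p,R=fk(q0+(g-q0)*t)
        if np.linalg.norm(p-pp)>vmax or np.degrees(Rn.from_matrix(RR.T@R).magnitude())>wmax or np.abs((g-q0)*(t-ts[-1])).max()>8.5: ts.append(t);pp,RR=p,R
    ts.append(1.); print("rows total",len(ts)-1)
    for t in ts[1:n+1]:
        p,R=fk(q0+(g-q0)*t); w=Rn.from_matrix(R0.T@R).as_rotvec(degrees=True)
        print('{"travel":%s,"rot":%s,"gripper":85},'%(np.round(R0.T@(p-p0)).astype(int).tolist(),np.round(w).astype(int).tolist()),np.round(p).astype(int))
if __name__=="__main__":
    a=list(map(float,sys.argv[1:])); 
    q0=np.array(get_obs()["joint_positions"])
    s=np.array([50,0,-20,138,208,36,100.]) if abs(q0[4]-200)>80 else q0
    g,e,w=ik(*pose(*a),s,.02); print("goal",np.round(g,1),round(e,1),round(w,2)); rows(g)
E
python3 path.py -45 255 15
```

```text
goal [ 53.4   5.2 -19.  144.  200.2  44.8  81. ] 0.0 0.0
q [ -5.6 -16.9  28.5 111.4   6.7  53.4  92.5] fk err [-0.  -0.1 -0. ]
rows total 31
{"travel":[11, -30, 6],"rot":[5, 1, -3],"gripper":85}, [ 410 -265  329]
{"travel":[20, -62, 10],"rot":[11, 3, -7],"gripper":85}, [ 394 -292  322]
{"travel":[28, -92, 10],"rot":[16, 4, -10],"gripper":85}, [ 378 -319  318]
{"travel":[33, -122, 8],"rot":[21, 6, -14],"gripper":85}, [ 363 -345  317]
{"travel":[36, -149, 4],"rot":[26, 7, -18],"gripper":85}, [ 350 -370  319]
{"travel":[37, -175, -2],"rot":[30, 9, -22],"gripper":85}, [ 338 -393  324]
{"travel":[36, -199, -10],"rot":[35, 10, -26],"gripper":85}, [ 328 -414  331]
{"travel":[32, -221, -18],"rot":[39, 12, -31],"gripper":85}, [ 319 -435  340]
{"travel":[26, -240, -28],"rot":[44, 13, -35],"gripper":85}, [ 313 -453  351]
{"travel":[18, -256, -37],"rot":[48, 14, -40],"gripper":85}, [ 310 -469  363]
```

```bash
python3 -m jog '[{"travel":[11,-30,6],"rot":[5,1,-3],"gripper":85},{"travel":[20,-62,10],"rot":[11,3,-7],"gripper":85},{"travel":[28,-92,10],"rot":[16,4,-10],"gripper":85},{"travel":[33,-122,8],"rot":[21,6,-14],"gripper":85},{"travel":[36,-149,4],"rot":[26,7,-18],"gripper":85},{"travel":[37,-175,-2],"rot":[30,9,-22],"gripper":85},{"travel":[36,-199,-10],"rot":[35,10,-26],"gripper":85},{"travel":[32,-221,-18],"rot":[39,12,-31],"gripper":85},{"travel":[26,-240,-28],"rot":[44,13,-35],"gripper":85},{"travel":[18,-256,-37],"rot":[48,14,-40],"gripper":85}]'
python3 path.py -45 255 15
```

```text
t: 24.95
position: [309.8, -471.4, 363.4]
ee_rot: [[-0.988, -0.104, 0.118], [-0.155, 0.523, -0.838], [0.025, -0.846, -0.533]]
wrist_force: [-0.4, -0.0, -1.1]
finger_gap: 85.1
gripper_force: 0.0
goal [ 53.4   5.2 -19.  144.  200.2  44.8  81. ] 0.0 0.0
q [  7.6 -10.2  18.4 121.9  69.2  51.5  87.7] fk err [-0.3 -0.3 -0.2]
rows total 21
{"travel":[2, -18, 4],"rot":[4, 1, -5],"gripper":85}, [ 310 -485  377]
{"travel":[2, -35, 6],"rot":[8, 1, -10],"gripper":85}, [ 312 -495  390]
{"travel":[-2, -51, 6],"rot":[12, 1, -15],"gripper":85}, [ 318 -503  403]
{"travel":[-9, -64, 6],"rot":[16, 1, -20],"gripper":85}, [ 325 -509  414]
{"travel":[-18, -76, 4],"rot":[20, 1, -25],"gripper":85}, [ 336 -512  425]
{"travel":[-30, -85, 2],"rot":[23, 1, -31],"gripper":85}, [ 348 -513  433]
{"travel":[-44, -90, -2],"rot":[27, 0, -36],"gripper":85}, [ 363 -511  439]
{"travel":[-61, -92, -5],"rot":[30, -1, -41],"gripper":85}, [ 378 -506  443]
{"travel":[-78, -91, -9],"rot":[33, -2, -47],"gripper":85}, [ 395 -500  443]
{"travel":[-97, -86, -14],"rot":[36, -3, -52],"gripper":85}, [ 413 -490  441]
```

Follows the joint path well.

```bash
python3 -m jog '[{"travel":[2,-18,4],"rot":[4,1,-5],"gripper":85},{"travel":[2,-35,6],"rot":[8,1,-10],"gripper":85},{"travel":[-2,-51,6],"rot":[12,1,-15],"gripper":85},{"travel":[-9,-64,6],"rot":[16,1,-20],"gripper":85},{"travel":[-18,-76,4],"rot":[20,1,-25],"gripper":85},{"travel":[-30,-85,2],"rot":[23,1,-31],"gripper":85},{"travel":[-44,-90,-2],"rot":[27,0,-36],"gripper":85},{"travel":[-61,-92,-5],"rot":[30,-1,-41],"gripper":85},{"travel":[-78,-91,-9],"rot":[33,-2,-47],"gripper":85},{"travel":[-97,-86,-14],"rot":[36,-3,-52],"gripper":85}]'
python3 path.py -45 255 15
```

```text
t: 25.78
position: [412.7, -489.8, 441.1]
ee_rot: [[-0.567, -0.694, 0.443], [-0.31, -0.319, -0.896], [0.763, -0.645, -0.034]]
wrist_force: [-0.9, -1.0, 0.2]
finger_gap: 85.0
gripper_force: 0.0
goal [ 17.5   4.1  18.3 145.2 202.7  46.2  76.9] 0.0 0.01
q [ 10.8  -3.4  18.5 133.2 132.2  49.7  85.3] fk err [-0.4 -0.6  0. ]
rows total 11
{"travel":[-16, -14, -2],"rot":[4, -2, -5],"gripper":85}, [ 430 -479  438]
{"travel":[-35, -27, -6],"rot":[8, -3, -10],"gripper":85}, [ 448 -465  432]
{"travel":[-58, -38, -13],"rot":[11, -5, -14],"gripper":85}, [ 466 -449  422]
{"travel":[-83, -47, -22],"rot":[15, -8, -19],"gripper":85}, [ 482 -430  409]
{"travel":[-110, -53, -33],"rot":[19, -10, -23],"gripper":85}, [ 497 -409  393]
{"travel":[-138, -57, -47],"rot":[22, -13, -28],"gripper":85}, [ 509 -387  374]
{"travel":[-168, -58, -64],"rot":[26, -16, -32],"gripper":85}, [ 519 -363  352]
{"travel":[-197, -55, -82],"rot":[30, -19, -36],"gripper":85}, [ 526 -338  330]
{"travel":[-224, -51, -102],"rot":[33, -22, -39],"gripper":85}, [ 529 -313  306]
{"travel":[-250, -44, -123],"rot":[36, -26, -43],"gripper":85}, [ 530 -289  282]
```

```bash
python3 -m jog '[{"travel":[-16,-14,-2],"rot":[4,-2,-5],"gripper":85},{"travel":[-35,-27,-6],"rot":[8,-3,-10],"gripper":85},{"travel":[-58,-38,-13],"rot":[11,-5,-14],"gripper":85},{"travel":[-83,-47,-22],"rot":[15,-8,-19],"gripper":85},{"travel":[-110,-53,-33],"rot":[19,-10,-23],"gripper":85},{"travel":[-138,-57,-47],"rot":[22,-13,-28],"gripper":85},{"travel":[-168,-58,-64],"rot":[26,-16,-32],"gripper":85},{"travel":[-197,-55,-82],"rot":[30,-19,-36],"gripper":85},{"travel":[-224,-51,-102],"rot":[33,-22,-39],"gripper":85},{"travel":[-250,-44,-123],"rot":[36,-26,-43],"gripper":85}]'
python3 path.py -45 255 15
python3 -c "
from h import *
mould()"
```

```text
t: 26.62
position: [530.6, -286.3, 280.3]
ee_rot: [[0.22, -0.369, 0.903], [-0.108, -0.929, -0.354], [0.97, -0.02, -0.244]]
wrist_force: [1.5, -0.0, -0.3]
finger_gap: 85.0
gripper_force: 0.0
goal [ 15.2   4.1  20.8 145.2 203.   46.3  76.6] 0.0 0.0
q [ 14.6   3.3  20.6 144.5 199.4  45.   77.1] fk err [-0.2 -0.7  0.3]
rows total 1
{"travel":[-13, -11, -3],"rot":[2, -1, -2],"gripper":85}, [ 529 -275  269]
mould mask [ 322  215   61   50 1920] bottom 331.0 264 left 322 251.0 right 382 [352.4 241. ]
```

Run:
```python
from h import *; from kin import *
o=get_obs(); q=np.array(o["joint_positions"]); R0=np.array(o["ee_rot"]);p0=np.array(o["position"])
for mz in(255,220,185,150,115,85,58):
    p,R=pose(-43,mz,15); q,e,a=ik(p,R,q,.02); print(mz,np.round(q),round(e,1),round(a,1),"travel",np.round(R0.T@(p-p0),1).tolist(),"rot",np.round(Rn.from_matrix(R0.T@R).as_rotvec(degrees=True),1).tolist())
```

```text
255 [ 15.   4.  21. 145. 203.  46.  77.] 0.0 0.0 travel [-8.2, -8.0, 0.4] rot [1.8, -0.4, -1.5]
220 [ 16.  12.  21. 147. 202.  55.  78.] 0.0 0.0 travel [-42.1, -7.4, 9.2] rot [1.8, -0.4, -1.5]
185 [ 47.  19. -14. 147. 195.  60.  91.] 0.1 0.0 travel [-76.0, -6.7, 18.1] rot [1.8, -0.4, -1.5]
150 [ 62.  30. -31. 147. 192.  65. 104.] 0.1 0.0 travel [-109.8, -6.1, 26.9] rot [1.8, -0.4, -1.5]
115 [ 61.  38. -29. 147. 192.  71. 108.] 0.0 0.0 travel [-143.7, -5.5, 35.7] rot [1.8, -0.4, -1.5]
85 [ 59.  45. -27. 146. 194.  77. 111.] 0.0 0.0 travel [-172.7, -4.9, 43.3] rot [1.8, -0.4, -1.5]
58 [ 59.  50. -26. 145. 195.  81. 113.] 0.0 0.0 travel [-198.8, -4.5, 50.1] rot [1.8, -0.4, -1.5]
```

Run:
```python
from h import *; from kin import *
q0=np.array(get_obs()["joint_positions"])
for pitch in(20,25,30,35):
  q=q0.copy()
  for mz in(255,200,150,115,85,58):
    q,e,a=ik(*pose(-43,mz,pitch),q,.02); print(pitch,mz,np.round(q),round(e,1))
q,_,_=ik(*pose(-43,58,25),np.array([20,35,15,143,195,65,85.]),.02)
print("lift-roll")
for mz,pitch,roll in((120,25,0),(200,25,0),(280,22,0),(300,15,30),(320,10,90),(320,10,150),(320,5,180)):
    q,e,a=ik(*pose(-43,mz,pitch,roll),q-np.array([0,0,0,0,0,0,0]),.02); print(mz,pitch,roll,np.round(q),round(e,1),round(a,1))
```

```text
20 255 [ 14.   0.  20. 142. 206.  34.  73.] 0.0
20 200 [ 15.  10.  21. 145. 203.  47.  76.] 0.0
20 150 [ 17.  21.  20. 147. 201.  59.  78.] 0.0
20 115 [ 27.  28.   9. 147. 197.  66.  84.] 0.0
20 85 [ 27.  34.   8. 147. 196.  72.  86.] 0.0
20 58 [ 28.  40.   8. 146. 195.  77.  87.] 0.0
25 255 [ 13.  -3.  20. 139. 212.  23.  67.] 0.0
25 200 [ 13.   6.  22. 142. 207.  35.  72.] 0.0
25 150 [ 14.  16.  22. 144. 203.  47.  75.] 0.0
25 115 [ 15.  23.  21. 145. 201.  55.  76.] 0.0
25 85 [ 16.  29.  20. 146. 200.  62.  77.] 0.0
25 58 [ 17.  35.  19. 145. 198.  67.  78.] 0.0
30 255 [  7.  -5.  25. 135. 226.  13.  53.] 0.0
30 200 [  7.   3.  27. 139. 214.  24.  65.] 0.0
30 150 [  8.  12.  28. 142. 209.  36.  69.] 0.0
30 115 [  8.  19.  28. 143. 206.  44.  71.] 0.0
30 85 [  9.  25.  27. 144. 204.  51.  72.] 0.0
30 58 [ 10.  31.  26. 144. 203.  56.  72.] 0.0
35 255 [ 48.  -4. -15. 130. 262.  12.  15.] 0.9
35 200 [ 44.   2. -12. 134. 226.  14.  53.] 0.0
35 150 [ 37.   8.  -6. 137. 207.  22.  73.] 0.0
35 115 [ 35.  14.  -3. 139. 201.  28.  79.] 0.0
35 85 [ 34.  19.  -2. 140. 198.  34.  83.] 0.0
35 58 [ 33.  24.  -1. 140. 196.  39.  85.] 0.0
lift-roll
120 25 0 [ 21.  21.  14. 145. 200.  53.  79.] 0.0 0.0
200 25 0 [ 21.   6.  14. 142. 205.  35.  74.] 0.0 0.0
280 22 0 [ 20.  -5.  14. 139. 212.  25.  67.] 0.0 0.0
300 15 30 [ 19.  -3.  15. 142. 205.  36.  44.] 0.0 0.0
320 10 90 [ 17.  -3.  18. 144. 203.  43. -14.] 0.0 0.0
320 10 150 [ 15.  -3.  20. 144. 203.  43. -73.] 0.0 0.0
320 5 180 [  17.    3.   20.  146.  201.   56. -101.] 0.0 0.0
```

```bash
cat > tr.py <<'E'
import sys; from h import *; from kin import *
# args: mx,mz,pitch,roll ... quadruples -> travel/rot from the current pose
o=get_obs(); st(); q=np.array(o["joint_positions"]); print("q",np.round(q)); R0=np.array(o["ee_rot"]);p0=np.array(o["position"])
for s in sys.argv[1:]:
    p,R=pose(*map(float,s.split(","))); q,e,a=ik(p,R,q,.02); print(s,np.round(q),round(e,1),round(a,1),"travel",np.round(R0.T@(p-p0),1).tolist(),"rot",np.round(Rn.from_matrix(R0.T@R).as_rotvec(degrees=True),1).tolist())
E
python3 tr.py -38,240,20 -38,220,27 -38,190,27 -38,155,27 -38,130,27 -38,50,27
```

```text
t 26.67 pos [ 529.6 -283.6  276.9] gap 85.1 gf 0.0 F [-1.3  1.1 -3. ]
q [ 15.   3.  21. 145. 200.  45.  77.]
-38,240,20 [ 15.   3.  20. 142. 205.  38.  74.] 0.0 0.0 travel [-21.5, -7.9, 9.0] rot [1.7, -5.4, -1.6]
-38,220,27 [ 14.   2.  19. 139. 211.  26.  68.] 0.0 0.0 travel [-40.8, -7.5, 14.1] rot [1.6, -12.4, -1.7]
-38,190,27 [ 14.   7.  20. 141. 207.  33.  71.] 0.0 0.0 travel [-69.9, -7.0, 21.6] rot [1.6, -12.4, -1.7]
-38,155,27 [ 15.  13.  20. 142. 205.  41.  74.] 0.0 0.0 travel [-103.7, -6.4, 30.5] rot [1.6, -12.4, -1.7]
-38,130,27 [ 15.  18.  20. 143. 203.  46.  75.] 0.0 0.0 travel [-127.9, -5.9, 36.8] rot [1.6, -12.4, -1.7]
-38,50,27 [ 17.  34.  19. 144. 198.  63.  78.] 0.0 0.0 travel [-205.3, -4.5, 56.9] rot [1.6, -12.4, -1.7]
```

```bash
python3 -m jog '[{"travel":[-21,-8,9],"rot":[1.7,-5.4,-1.6],"gripper":85},{"travel":[-41,-7.5,14],"rot":[1.6,-12.4,-1.7],"gripper":85},{"travel":[-70,-7,21.6],"rot":[1.6,-12.4,-1.7],"gripper":85},{"travel":[-70,-7,21.6],"rot":[1.6,-12.4,-1.7],"gripper":85},{"travel":[-70,-7,21.6],"rot":[1.6,-12.4,-1.7],"gripper":85},{"travel":[-70,-7,21.6],"rot":[1.6,-12.4,-1.7],"gripper":85}]'
python3 tr.py -38,155,27 -38,120,27 -38,85,27  -38,50,27
python3 - <<'E'
from h import *; from kin import *
im,C=shot("wrist","w10.png"); mould()
for n,m in(("near end seam",[-75,0,85]),("top corner+",[-75,24,85]),("top corner-",[-75,-24,85]),("foot+",[-79,31,6]),("foot-",[-79,-31,6])):
    print(n,np.round(proj("wrist",O+m[0]*U+m[1]*V+m[2]*Z,C)))
E
```

```text
t: 27.17
position: [537.9, -281.3, 211.4]
ee_rot: [[0.411, -0.339, 0.846], [-0.153, -0.941, -0.303], [0.899, -0.005, -0.439]]
wrist_force: [-0.5, -0.4, 0.5]
finger_gap: 85.0
gripper_force: 0.0
t 27.17 pos [ 537.9 -281.3  211.4] gap 85.0 gf 0.0 F [-0.5 -0.4  0.5]
q [ 15.   6.  20. 140. 207.  33.  71.]
-38,155,27 [ 15.  13.  20. 142. 205.  40.  74.] 0.0 0.0 travel [-39.6, -3.0, 15.5] rot [0.3, -1.0, -0.5]
-38,120,27 [ 15.  20.  20. 144. 202.  48.  75.] 0.0 0.0 travel [-71.1, -2.9, 30.8] rot [0.3, -1.0, -0.5]
-38,85,27 [ 16.  27.  20. 144. 200.  56.  77.] 0.0 0.0 travel [-102.5, -2.7, 46.2] rot [0.3, -1.0, -0.5]
-38,50,27 [ 17.  35.  19. 144. 198.  63.  78.] 0.0 0.0 travel [-134.0, -2.5, 61.6] rot [0.3, -1.0, -0.5]
mould mask [ 322  215   61   50 1916] bottom 331.0 264 left 322 251.0 right 382 [352.5 241. ]
near end seam [274. 424.]
top corner+ [237. 425.]
top corner- [312. 424.]
foot+ [237. 457.]
foot- [315. 456.]
```

View pics/w10.png

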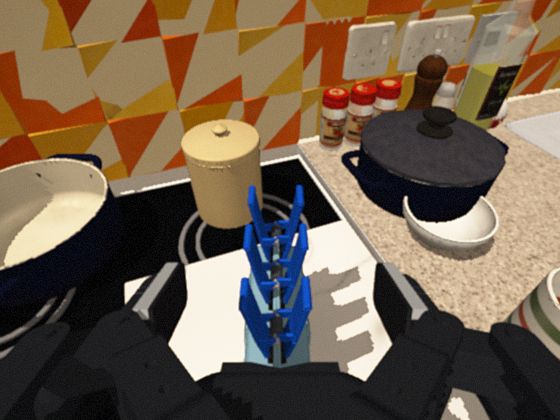

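```bash
python3 -m jog '[{"travel":[-35,-3,14],"rot":[0.3,-1,-0.5],"gripper":85},{"travel":[-65,-3,28],"rot":[0.3,-1,-0.5],"gripper":85},{"travel":[-95,-3,43],"rot":[0.3,-1,-0.5],"gripper":85},{"travel":[-120,-3,55],"rot":[0.3,-1,-0.5],"gripper":85},{"travel":[-134,-2.5,61.6],"rot":[0.3,-1,-0.5],"gripper":85},{"travel":[-134,-2.5,61.6],"rot":[0.3,-1,-0.5],"gripper":85},{"travel":[-134,-2.5,61.6],"rot":[0.3,-1,-0.5],"gripper":85}]'
python3 tr.py -38,50,27
python3 -c "
from h import *
mould()"
```

```text
t: 27.85
position: [535.4, -277.1, 63.5]
ee_rot: [[0.43, -0.33, 0.84], [-0.149, -0.944, -0.295], [0.89, 0.001, -0.456]]
wrist_force: [-0.3, 0.5, 0.1]
finger_gap: 84.7
gripper_force: 0.0
t 27.85 pos [ 535.4 -277.1   63.5] gap 84.7 gf 0.0 F [-0.3  0.5  0.1]
q [ 17.  35.  19. 144. 199.  63.  78.]
-38,50,27 [ 17.  35.  19. 144. 199.  63.  78.] 0.0 0.0 travel [0.6, -0.1, 0.0] rot [0.0, 0.1, 0.1]
mould mask [ 325  213   58   52 1689] bottom 331.5 264 left 325 233.0 right 382 [355.2 239.5]
```

Close with a firm grip.

```bash
python3 -m jog '[{"travel":[0,0,0],"rot":[0,0,0],"gripper":60},{"travel":[0,0,0],"rot":[0,0,0],"gripper":52},{"travel":[0,0,0],"rot":[0,0,0],"gripper":48},{"travel":[0,0,0],"rot":[0,0,0],"gripper":40},{"travel":[0,0,0],"rot":[0,0,0],"gripper":40},{"travel":[0,0,0],"rot":[0,0,0],"gripper":40},{"travel":[0,0,0],"rot":[0,0,0],"gripper":40}]' 80
python3 tr.py -38,60,27 -38,90,27 -28,130,27 -18,170,27 -5,210,26 10,250,25 25,290,20
```

```text
t: 28.48
position: [535.8, -277.3, 66.1]
ee_rot: [[0.426, -0.331, 0.842], [-0.148, -0.944, -0.296], [0.893, 0.001, -0.451]]
wrist_force: [-3.7, 0.9, 6.2]
finger_gap: 45.8
gripper_force: 82.0
t 28.48 pos [ 535.8 -277.3   66.1] gap 45.8 gf 82.0 F [-3.7  0.9  6.2]
q [ 17.  34.  19. 144. 199.  63.  78.]
-38,60,27 [ 16.  32.  19. 144. 199.  61.  77.] 0.0 0.0 travel [7.0, -0.2, -3.7] rot [0.0, -0.2, 0.0]
-38,90,27 [ 16.  26.  20. 144. 201.  55.  76.] 0.0 0.0 travel [33.8, -0.2, -17.2] rot [0.0, -0.2, 0.0]
-28,130,27 [ 15.  19.  20. 142. 203.  45.  75.] 0.0 0.0 travel [74.0, -0.2, -26.3] rot [0.0, -0.2, 0.0]
-18,170,27 [ 14.  12.  20. 139. 205.  36.  72.] 0.0 0.0 travel [114.2, -0.1, -35.4] rot [0.0, -0.2, 0.0]
-5,210,26 [ 14.   8.  19. 136. 207.  30.  70.] 0.0 0.0 travel [155.8, -0.1, -41.8] rot [0.0, 0.8, 0.0]
10,250,25 [ 14.   4.  18. 133. 211.  24.  66.] 0.0 0.0 travel [198.2, -0.1, -46.5] rot [0.0, 1.8, 0.0]
25,290,20 [ 14.   3.  18. 132. 208.  27.  68.] 0.0 0.0 travel [240.7, -0.0, -51.1] rot [0.0, 6.8, 0.0]
```

```bash
python3 -m jog '[{"travel":[4,0,-2],"rot":[0,0,0],"gripper":40},{"travel":[14,0,-7],"rot":[0,0,0],"gripper":40},{"travel":[34,0,-17],"rot":[0,0,0],"gripper":40},{"travel":[62,0,-24],"rot":[0,0,0],"gripper":40},{"travel":[94,0,-31],"rot":[0,0,0],"gripper":40},{"travel":[126,0,-37],"rot":[0,0,0],"gripper":40},{"travel":[158,0,-42],"rot":[0,1,0],"gripper":40},{"travel":[190,0,-46],"rot":[0,2,0],"gripper":40},{"travel":[215,0,-49],"rot":[0,4,0],"gripper":40},{"travel":[228,0,-50],"rot":[0,5,0],"gripper":40}]' 80
python3 -m jog '[{"travel":[0,0,0],"rot":[0,0,0],"gripper":40},{"travel":[0,0,0],"rot":[0,0,0],"gripper":40}]' 80
python3 tr.py 25,290,18,10 25,290,14,30 25,290,12,60 25,290,12,90
python3 - <<'E'
from h import *
im=get_image("scene"); cv2.imwrite("pics/lift.png",im)
C=cal("scene"); m=cv2.inRange(cv2.cvtColor(im,cv2.COLOR_BGR2HSV),(108,130,60),(128,255,255)); n,l,s,c=cv2.connectedComponentsWithStats(m)
print([list(map(int,r)) for r in s[1:] if r[4]>25])
E
```

```text
t: 29.32
position: [591.7, -296.3, 292.2]
ee_rot: [[0.352, -0.33, 0.876], [-0.121, -0.944, -0.307], [0.928, 0.002, -0.372]]
wrist_force: [0.2, -0.1, -4.2]
finger_gap: 45.4
gripper_force: 82.8
t: 29.48
position: [589.7, -295.7, 285.4]
ee_rot: [[0.362, -0.331, 0.872], [-0.125, -0.944, -0.307], [0.924, 0.002, -0.383]]
wrist_force: [0.4, 0.3, -5.3]
finger_gap: 45.6
gripper_force: 82.7
t 29.48 pos [ 589.7 -295.7  285.4] gap 45.6 gf 82.7 F [ 0.4  0.3 -5.3]
q [ 13.   4.  19. 132. 209.  25.  67.]
25,290,18,10 [ 14.   4.  19. 133. 205.  31.  61.] 0.0 0.0 travel [19.4, 0.3, -1.7] rot [0.5, 4.5, 10.1]
25,290,14,30 [ 16.   7.  17. 135. 201.  40.  45.] 0.0 0.0 travel [19.4, 0.3, -1.7] rot [2.3, 8.3, 30.0]
25,290,12,60 [ 19.   8.  14. 136. 200.  44.  16.] 0.0 0.0 travel [19.4, 0.3, -1.7] rot [5.6, 9.5, 59.9]
25,290,12,90 [ 22.   8.  11. 136. 199.  44. -13.] 0.0 0.0 travel [19.4, 0.3, -1.7] rot [8.3, 8.2, 89.8]
[[367, 108, 49, 43, 1094], [289, 183, 14, 20, 142]]
```

```bash
python3 -m jog '[{"travel":[8,0,0],"rot":[0,2,0],"gripper":40},{"travel":[16,0,0],"rot":[0,5,0],"gripper":40},{"travel":[20,0,0],"rot":[0,8,0],"gripper":40},{"travel":[20,0,0],"rot":[0,10,0],"gripper":40},{"travel":[20,0,0],"rot":[0,10,0],"gripper":40}]' 80
python3 -m jog '[{"travel":[0,0,0],"rot":[0,0,2],"gripper":40},{"travel":[0,0,0],"rot":[0,0,7],"gripper":40},{"travel":[0,0,0],"rot":[0,0,13],"gripper":40},{"travel":[0,0,0],"rot":[0,0,19],"gripper":40},{"travel":[0,0,0],"rot":[0,0,25],"gripper":40},{"travel":[0,0,0],"rot":[0,0,31],"gripper":40},{"travel":[0,0,0],"rot":[0,0,37],"gripper":40},{"travel":[0,0,0],"rot":[0,0,43],"gripper":40},{"travel":[0,0,0],"rot":[0,0,49],"gripper":40},{"travel":[0,0,0],"rot":[0,0,55],"gripper":40}]' 80
python3 -m jog '[{"travel":[0,0,0],"rot":[0,0,6],"gripper":40},{"travel":[0,0,0],"rot":[0,0,12],"gripper":40},{"travel":[0,0,0],"rot":[0,0,18],"gripper":40},{"travel":[0,0,0],"rot":[0,0,24],"gripper":40},{"travel":[0,0,0],"rot":[0,0,30],"gripper":40},{"travel":[0,0,0],"rot":[0,0,36],"gripper":40},{"travel":[0,0,0],"rot":[0,0,42],"gripper":40},{"travel":[0,0,0],"rot":[0,0,48],"gripper":40},{"travel":[0,0,0],"rot":[0,0,54],"gripper":40},{"travel":[0,0,0],"rot":[0,0,60],"gripper":40}]' 80
python3 tr.py 25,290,12,170
```

```text
t: 29.95
position: [596.1, -297.8, 299.9]
ee_rot: [[0.21, -0.331, 0.92], [-0.073, -0.943, -0.323], [0.975, 0.001, -0.222]]
wrist_force: [0.4, -0.3, -6.4]
finger_gap: 45.1
gripper_force: 82.7
t: 30.78
position: [597.6, -298.4, 304.5]
ee_rot: [[-0.156, -0.356, 0.921], [-0.816, -0.479, -0.323], [0.557, -0.802, -0.216]]
wrist_force: [0.0, 0.6, -4.8]
finger_gap: 45.3
gripper_force: 82.8
t: 31.62
position: [597.5, -298.5, 304.5]
ee_rot: [[-0.387, -0.043, 0.921], [-0.823, 0.467, -0.323], [-0.417, -0.883, -0.216]]
wrist_force: [-0.3, 0.3, -5.0]
finger_gap: 45.3
gripper_force: 83.0
t 31.62 pos [ 597.5 -298.5  304.5] gap 45.3 gf 83.0 F [-0.3  0.3 -5. ]
q [ 25.   8.   8. 135. 199.  42. -38.]
25,290,12,170 [ 30.   8.   2. 136. 198.  43. -91.] 0.0 0.0 travel [0.6, 0.8, -2.2] rot [0.3, -0.4, 54.7]
```

```bash
python3 -m jog '[{"travel":[0,0,0],"rot":[0,0,6],"gripper":40},{"travel":[0,0,0],"rot":[0,0,12],"gripper":40},{"travel":[0,0,0],"rot":[0,0,18],"gripper":40},{"travel":[0,0,0],"rot":[0,0,24],"gripper":40},{"travel":[0,0,0],"rot":[0,0,30],"gripper":40},{"travel":[0,0,0],"rot":[0,0,36],"gripper":40},{"travel":[0,0,0],"rot":[0,0,42],"gripper":40},{"travel":[0,0,0],"rot":[0,0,48],"gripper":40},{"travel":[0,0,0],"rot":[0,0,54],"gripper":40},{"travel":[0,0,0],"rot":[0,0,58],"gripper":40}]' 80
H='[{"travel":[0,0,0],"rot":[0,0,0],"gripper":40},{"travel":[0,0,0],"rot":[0,0,0],"gripper":40},{"travel":[0,0,0],"rot":[0,0,0],"gripper":40},{"travel":[0,0,0],"rot":[0,0,0],"gripper":40},{"travel":[0,0,0],"rot":[0,0,0],"gripper":40},{"travel":[0,0,0],"rot":[0,0,0],"gripper":40},{"travel":[0,0,0],"rot":[0,0,0],"gripper":40},{"travel":[0,0,0],"rot":[0,0,0],"gripper":40},{"travel":[0,0,0],"rot":[0,0,0],"gripper":40},{"travel":[0,0,0],"rot":[0,0,0],"gripper":40}]'
true
```

```text
t: 32.45
position: [597.5, -298.5, 304.5]
ee_rot: [[-0.242, 0.305, 0.921], [-0.041, 0.945, -0.323], [-0.97, -0.115, -0.216]]
wrist_force: [-0.1, -0.8, -4.3]
finger_gap: 45.2
gripper_force: 83.2
```

```bash
python3 -m jog '[{"travel":[0,0,0],"rot":[0,0,0],"gripper":40},{"travel":[0,0,0],"rot":[0,0,0],"gripper":40},{"travel":[0,0,0],"rot":[0,0,0],"gripper":40},{"travel":[0,0,0],"rot":[0,0,0],"gripper":40},{"travel":[0,0,0],"rot":[0,0,0],"gripper":40},{"travel":[0,0,0],"rot":[0,0,0],"gripper":40},{"travel":[0,0,0],"rot":[0,0,0],"gripper":40},{"travel":[0,0,0],"rot":[0,0,0],"gripper":40},{"travel":[0,0,0],"rot":[0,0,0],"gripper":40},{"travel":[0,0,0],"rot":[0,0,0],"gripper":40}]' 80
python3 -m jog '[{"travel":[0,0,0],"rot":[0,0,0],"gripper":40},{"travel":[0,0,0],"rot":[0,0,0],"gripper":40},{"travel":[0,0,0],"rot":[0,0,0],"gripper":40},{"travel":[0,0,0],"rot":[0,0,0],"gripper":40},{"travel":[0,0,0],"rot":[0,0,0],"gripper":40},{"travel":[0,0,0],"rot":[0,0,0],"gripper":40},{"travel":[0,0,0],"rot":[0,0,0],"gripper":40},{"travel":[0,0,0],"rot":[0,0,0],"gripper":40},{"travel":[0,0,0],"rot":[0,0,0],"gripper":40},{"travel":[0,0,0],"rot":[0,0,0],"gripper":40}]' 80
python3 -m jog '[{"travel":[0,0,0],"rot":[0,0,0],"gripper":40},{"travel":[0,0,0],"rot":[0,0,0],"gripper":40},{"travel":[0,0,0],"rot":[0,0,0],"gripper":40},{"travel":[0,0,0],"rot":[0,0,0],"gripper":40},{"travel":[0,0,0],"rot":[0,0,0],"gripper":40},{"travel":[0,0,0],"rot":[0,0,0],"gripper":40},{"travel":[0,0,0],"rot":[0,0,0],"gripper":40},{"travel":[0,0,0],"rot":[0,0,0],"gripper":40},{"travel":[0,0,0],"rot":[0,0,0],"gripper":40},{"travel":[0,0,0],"rot":[0,0,0],"gripper":40}]' 80
python3 - <<'E'
from h import *
o=st(); R=np.array(o["ee_rot"]); from scipy.spatial.transform import Rotation as Rn
# mould z in tool frame at the grasp
Rg=np.array([[.426,-.331,.842],[-.148,-.944,-.296],[.893,.001,-.451]]); z=R@(Rg.T@[0,0,1]); print("tilt rad",np.arccos(z[2]))
im=get_image("scene"); m=cv2.inRange(cv2.cvtColor(im,cv2.COLOR_BGR2HSV),(108,130,60),(128,255,255)); n,l,s,c=cv2.connectedComponentsWithStats(m)
print([list(map(int,r)) for r in s[1:] if r[4]>25])
E
```

```text
t: 33.28
position: [598.4, -298.6, 307.7]
ee_rot: [[-0.237, 0.304, 0.923], [-0.048, 0.945, -0.323], [-0.97, -0.121, -0.21]]
wrist_force: [0.4, -0.6, -5.3]
finger_gap: 45.3
gripper_force: 83.2
t: 34.12
position: [598.4, -298.6, 307.6]
ee_rot: [[-0.237, 0.304, 0.923], [-0.048, 0.945, -0.323], [-0.97, -0.121, -0.21]]
wrist_force: [-0.1, 0.0, -5.0]
finger_gap: 45.3
gripper_force: 83.2
t: 34.95
position: [598.5, -298.6, 307.6]
ee_rot: [[-0.237, 0.304, 0.923], [-0.048, 0.945, -0.323], [-0.97, -0.121, -0.21]]
wrist_force: [0.1, -0.8, -5.6]
finger_gap: 45.2
gripper_force: 83.2
t 34.95 pos [ 598.5 -298.6  307.6] gap 45.2 gf 83.2 F [ 0.1 -0.8 -5.6]
tilt rad 2.45257214774132
[[343, 175, 45, 40, 838], [289, 183, 14, 17, 125]]
```

```bash
python3 -m jog '[{"travel":[0,0,0],"rot":[0,0,-3],"gripper":40},{"travel":[0,0,0],"rot":[0,0,-8],"gripper":40},{"travel":[0,0,0],"rot":[0,0,-14],"gripper":40},{"travel":[0,0,0],"rot":[0,0,-20],"gripper":40},{"travel":[0,0,0],"rot":[0,0,-26],"gripper":40},{"travel":[0,0,0],"rot":[0,0,-32],"gripper":40},{"travel":[0,0,0],"rot":[0,0,-38],"gripper":40},{"travel":[0,0,0],"rot":[0,0,-44],"gripper":40},{"travel":[0,0,0],"rot":[0,0,-50],"gripper":40},{"travel":[0,0,0],"rot":[0,0,-56],"gripper":40}]' 80
python3 -m jog '[{"travel":[0,0,0],"rot":[0,0,-6],"gripper":40},{"travel":[0,0,0],"rot":[0,0,-12],"gripper":40},{"travel":[0,0,0],"rot":[0,0,-18],"gripper":40},{"travel":[0,0,0],"rot":[0,0,-24],"gripper":40},{"travel":[0,0,0],"rot":[0,0,-30],"gripper":40},{"travel":[0,0,0],"rot":[0,0,-36],"gripper":40},{"travel":[0,0,0],"rot":[0,0,-42],"gripper":40},{"travel":[0,0,0],"rot":[0,0,-48],"gripper":40},{"travel":[0,0,0],"rot":[0,0,-54],"gripper":40},{"travel":[0,0,0],"rot":[0,0,-60],"gripper":40}]' 80
python3 -m jog '[{"travel":[0,0,0],"rot":[0,0,-6],"gripper":40},{"travel":[0,0,0],"rot":[0,0,-12],"gripper":40},{"travel":[0,0,0],"rot":[0,0,-18],"gripper":40},{"travel":[0,0,0],"rot":[0,0,-24],"gripper":40},{"travel":[0,0,0],"rot":[0,0,-30],"gripper":40},{"travel":[0,0,0],"rot":[0,0,-36],"gripper":40},{"travel":[0,0,0],"rot":[0,0,-42],"gripper":40},{"travel":[0,0,0],"rot":[0,0,-48],"gripper":40},{"travel":[0,0,0],"rot":[0,0,-54],"gripper":40},{"travel":[0,0,0],"rot":[0,0,-57],"gripper":40}]' 80
python3 tr.py 25,270,20 10,230,27 -10,190,27 -25,150,27 -38,110,27 -38,75,27 -38,60,27
```

```text
t: 35.83
position: [598.4, -298.6, 307.6]
ee_rot: [[-0.384, -0.029, 0.923], [-0.812, 0.485, -0.323], [-0.438, -0.874, -0.21]]
wrist_force: [0.0, 0.4, -4.5]
finger_gap: 45.5
gripper_force: 83.0
t: 36.67
position: [598.5, -298.5, 307.6]
ee_rot: [[-0.167, -0.347, 0.923], [-0.826, -0.461, -0.323], [0.538, -0.817, -0.21]]
wrist_force: [0.7, -0.2, -4.1]
finger_gap: 45.3
gripper_force: 82.8
t: 37.5
position: [598.6, -298.3, 307.6]
ee_rot: [[0.2, -0.329, 0.923], [-0.063, -0.944, -0.323], [0.978, 0.006, -0.21]]
wrist_force: [-0.4, -0.4, -3.8]
finger_gap: 45.2
gripper_force: 82.8
t 37.5 pos [ 598.6 -298.3  307.6] gap 45.2 gf 82.8 F [-0.4 -0.4 -3.8]
q [ 13.   8.  20. 136. 201.  43.  75.]
25,270,20 [ 13.   6.  19. 133. 206.  31.  70.] 0.0 0.0 travel [-23.8, 0.5, 1.7] rot [0.0, -7.9, 0.4]
10,230,27 [ 14.   6.  18. 132. 211.  24.  65.] 0.0 0.0 travel [-66.0, 0.3, -4.6] rot [0.0, -14.9, 0.4]
-10,190,27 [ 14.  10.  20. 137. 207.  32.  70.] 0.0 0.0 travel [-109.4, -0.0, -15.7] rot [0.0, -14.9, 0.4]
-25,150,27 [ 14.  15.  20. 141. 204.  41.  73.] 0.0 0.0 travel [-151.6, -0.3, -22.0] rot [0.0, -14.9, 0.4]
-38,110,27 [ 15.  22.  20. 144. 202.  51.  76.] 0.0 0.0 travel [-193.4, -0.5, -26.3] rot [0.0, -14.9, 0.4]
-38,75,27 [ 16.  29.  20. 144. 200.  58.  77.] 0.0 0.0 travel [-227.7, -0.7, -18.9] rot [0.0, -14.9, 0.4]
-38,60,27 [ 17.  32.  19. 144. 199.  61.  77.] 0.0 0.0 travel [-242.3, -0.8, -15.8] rot [0.0, -14.9, 0.4]
```

```bash
python3 -m jog '[{"travel":[-12,0,0],"rot":[0,-4,0],"gripper":40},{"travel":[-35,0,0],"rot":[0,-9,0.2],"gripper":40},{"travel":[-66,0,-5],"rot":[0,-14.7,0.4],"gripper":40},{"travel":[-100,0,-13],"rot":[0,-14.7,0.4],"gripper":40},{"travel":[-130,0,-19],"rot":[0,-14.7,0.4],"gripper":40},{"travel":[-160,-0.3,-23],"rot":[0,-14.7,0.4],"gripper":40},{"travel":[-193,-0.5,-26],"rot":[0,-14.7,0.4],"gripper":40},{"travel":[-215,-0.6,-22],"rot":[0,-14.7,0.4],"gripper":40},{"travel":[-228,-0.7,-19],"rot":[0,-14.7,0.4],"gripper":40},{"travel":[-228,-0.7,-19],"rot":[0,-14.7,0.4],"gripper":40}]' 80
python3 -m jog '[{"travel":[0,0,0],"rot":[0,0,0],"gripper":40},{"travel":[0,0,0],"rot":[0,0,0],"gripper":40},{"travel":[0,0,0],"rot":[0,0,0],"gripper":40}]' 80
python3 tr.py -38,55,26.8 -38,52,26.8 -38,50,26.8
```

```text
t: 38.33
position: [534.7, -275.3, 84.0]
ee_rot: [[0.431, -0.332, 0.839], [-0.156, -0.943, -0.292], [0.889, -0.005, -0.458]]
wrist_force: [0.8, -0.8, -4.1]
finger_gap: 45.2
gripper_force: 82.9
t: 38.58
position: [537.2, -276.9, 91.2]
ee_rot: [[0.42, -0.332, 0.844], [-0.152, -0.943, -0.295], [0.895, -0.005, -0.447]]
wrist_force: [1.5, -0.2, -5.2]
finger_gap: 45.4
gripper_force: 83.0
t 38.58 pos [ 537.2 -276.9   91.2] gap 45.4 gf 83.0 F [ 1.5 -0.2 -5.2]
q [ 16.  29.  20. 144. 200.  59.  76.]
-38,55,26.8 [ 16.  34.  19. 144. 199.  63.  77.] 0.0 0.0 travel [-20.5, 0.7, 8.7] rot [-0.0, -0.3, -0.3]
-38,52,26.8 [ 16.  34.  19. 144. 199.  63.  77.] 0.0 0.0 travel [-23.2, 0.7, 10.1] rot [-0.0, -0.3, -0.3]
-38,50,26.8 [ 16.  35.  19. 144. 198.  64.  78.] 0.0 0.0 travel [-25.0, 0.8, 11.0] rot [-0.0, -0.3, -0.3]
```

```bash
python3 -m jog '[{"travel":[-8,0.4,4],"rot":[0,-0.3,-0.3],"gripper":40},{"travel":[-15,0.7,7],"rot":[0,-0.3,-0.3],"gripper":40},{"travel":[-19,0.7,8.3],"rot":[0,-0.3,-0.3],"gripper":40},{"travel":[-21.5,0.7,9.3],"rot":[0,-0.3,-0.3],"gripper":40},{"travel":[-21.5,0.7,9.3],"rot":[0,-0.3,-0.3],"gripper":40},{"travel":[-21.5,0.7,9.3],"rot":[0,-0.3,-0.3],"gripper":40},{"travel":[-21.5,0.7,9.3],"rot":[0,-0.3,-0.3],"gripper":40}]' 80
python3 tr.py -38,52,26.8
```

```text
t: 39.17
position: [535.0, -276.6, 66.4]
ee_rot: [[0.428, -0.33, 0.841], [-0.15, -0.944, -0.294], [0.891, -0.0, -0.454]]
wrist_force: [0.7, -0.3, -4.2]
finger_gap: 45.0
gripper_force: 83.1
t 39.17 pos [ 535.  -276.6   66.4] gap 45.0 gf 83.1 F [ 0.7 -0.3 -4.2]
q [ 16.  34.  19. 144. 199.  63.  77.]
-38,52,26.8 [ 16.  34.  19. 144. 199.  63.  77.] 0.0 0.0 travel [-0.0, 0.2, 0.9] rot [-0.0, 0.2, -0.0]
```

```bash
python3 -m jog '[{"travel":[-0.9,0,0.5],"rot":[0,0,0],"gripper":40},{"travel":[-0.9,0,0.5],"rot":[0,0,0],"gripper":40},{"travel":[-0.9,0,0.5],"rot":[0,0,0],"gripper":40}]' 80
python3 -m jog '[{"travel":[-0.9,0,0.5],"rot":[0,0,0],"gripper":40},{"travel":[-0.9,0,0.5],"rot":[0,0,0],"gripper":40},{"travel":[-0.9,0,0.5],"rot":[0,0,0],"gripper":40}]' 80
```

```text
t: 39.42
position: [535.1, -276.7, 66.1]
ee_rot: [[0.426, -0.33, 0.842], [-0.15, -0.944, -0.294], [0.892, -0.001, -0.452]]
wrist_force: [-3.9, 1.7, 3.9]
finger_gap: 45.8
gripper_force: 84.8
t: 39.67
position: [535.2, -276.9, 66.0]
ee_rot: [[0.424, -0.331, 0.843], [-0.15, -0.944, -0.295], [0.893, -0.001, -0.45]]
wrist_force: [-6.2, 3.5, 9.2]
finger_gap: 45.5
gripper_force: 86.0
```

```bash
python3 -m jog '[{"travel":[0,0,0],"rot":[0,0,0],"gripper":50},{"travel":[0,0,0],"rot":[0,0,0],"gripper":55},{"travel":[0,0,0],"rot":[0,0,0],"gripper":65},{"travel":[0,0,0],"rot":[0,0,0],"gripper":85},{"travel":[0,0,0],"rot":[0,0,0],"gripper":85},{"travel":[0,0,0],"rot":[0,0,0],"gripper":85},{"travel":[0,0,0],"rot":[0,0,0],"gripper":85},{"travel":[0,0,0],"rot":[0,0,0],"gripper":85}]' 80
python3 tr.py -40,85,27 -40,120,27 -40,155,27 -40,190,27 -40,225,27 -40,260,25 -40,290,20
```

```text
t: 40.33
position: [534.4, -276.4, 63.2]
ee_rot: [[0.43, -0.33, 0.84], [-0.151, -0.944, -0.294], [0.89, -0.0, -0.456]]
wrist_force: [0.1, -0.6, -0.2]
finger_gap: 85.0
gripper_force: 0.0
t 40.33 pos [ 534.4 -276.4   63.2] gap 85.0 gf 0.0 F [ 0.1 -0.6 -0.2]
q [ 16.  35.  19. 144. 199.  63.  77.]
-40,85,27 [ 16.  27.  20. 144. 201.  56.  77.] 0.0 0.0 travel [31.6, 0.1, -16.8] rot [-0.0, 0.1, -0.0]
-40,120,27 [ 15.  20.  21. 144. 203.  49.  75.] 0.0 0.0 travel [62.7, 0.1, -32.8] rot [-0.0, 0.1, -0.0]
-40,155,27 [ 15.  13.  21. 143. 205.  41.  74.] 0.0 0.0 travel [93.9, 0.1, -48.7] rot [-0.0, 0.1, -0.0]
-40,190,27 [ 14.   6.  20. 141. 207.  33.  71.] 0.0 0.0 travel [125.0, 0.1, -64.7] rot [-0.0, 0.1, -0.0]
-40,225,27 [ 14.   1.  19. 139. 211.  25.  68.] 0.0 0.0 travel [156.2, 0.1, -80.6] rot [-0.0, 0.1, -0.0]
-40,260,25 [ 14.  -3.  19. 138. 213.  22.  66.] 0.0 0.0 travel [187.3, 0.1, -96.6] rot [-0.0, 2.1, -0.0]
-40,290,20 [ 15.  -5.  19. 139. 209.  27.  70.] 0.0 0.0 travel [214.0, 0.1, -110.3] rot [-0.0, 7.1, -0.0]
```

```bash
python3 -m jog '[{"travel":[12,0,-6],"rot":[0,0,0],"gripper":85},{"travel":[32,0,-17],"rot":[0,0,0],"gripper":85},{"travel":[63,0,-33],"rot":[0,0,0],"gripper":85},{"travel":[94,0,-49],"rot":[0,0,0],"gripper":85},{"travel":[125,0,-65],"rot":[0,0,0],"gripper":85},{"travel":[156,0,-81],"rot":[0,0,0],"gripper":85},{"travel":[187,0,-97],"rot":[0,2,0],"gripper":85},{"travel":[210,0,-108],"rot":[0,6,0],"gripper":85},{"travel":[210,0,-108],"rot":[0,7,0],"gripper":85},{"travel":[210,0,-108],"rot":[0,7,0],"gripper":85}]' 80
python3 -m jog '[{"travel":[0,0,0],"rot":[0,0,0],"gripper":85},{"travel":[0,0,0],"rot":[0,0,0],"gripper":85},{"travel":[0,0,0],"rot":[0,0,0],"gripper":85}]'
python3 - <<'E'
from h import *; st()
im,C=shot("scene","end.png"); mould(im); old=cv2.imread("pics/s9.png")
def blobs(i):
    m=cv2.inRange(cv2.cvtColor(i,cv2.COLOR_BGR2HSV),(108,130,60),(128,255,255)); n,l,s,c=cv2.connectedComponentsWithStats(m); return [list(map(int,r)) for r in s[1:] if r[4]>25]
b=blobs(im); print("now",b)
print("before (220,160 crop /2.6)",[[round(r[0]/2.6+220),round(r[1]/2.6+160),round(r[2]/2.6),round(r[3]/2.6),round(r[4]/6.76)] for r in blobs(old) if r[4]>150])
# expected spots of the clips (pads middle) and handle tops, for comparison
from kin import O,U
for f in(40,0,-38): print(f,np.round(proj("scene",O+(13.5+f)*U+[0,0,95],C)),np.round(proj("scene",O+(13.5+f)*U+[0,0,165],C)))
a=cv2.imread("pics/scene0.png").astype(int); d=np.abs(a-im).sum(2)
for n,(x,y) in dict(jar=(183,150),dish=(215,172),mug=(410,315)).items(): print(n,d[y-25:y+25,x-25:x+25].mean().round(1))
E
```

```text
t: 41.17
position: [533.2, -276.2, 300.0]
ee_rot: [[0.323, -0.331, 0.887], [-0.114, -0.944, -0.31], [0.939, -0.001, -0.343]]
wrist_force: [0.5, 0.3, -0.8]
finger_gap: 85.1
gripper_force: 0.0
t: 41.42
position: [533.9, -276.3, 298.3]
ee_rot: [[0.326, -0.33, 0.886], [-0.114, -0.944, -0.31], [0.938, -0.0, -0.346]]
wrist_force: [0.6, 0.6, -0.3]
finger_gap: 85.0
gripper_force: 0.0
t 41.42 pos [ 533.9 -276.3  298.3] gap 85.0 gf 0.0 F [ 0.6  0.6 -0.3]
mould mask [ 321  215   62   50 1922] bottom 331.0 264 left 321 250.0 right 382 [352.1 240.9]
now [[289, 183, 14, 21, 164], [339, 193, 45, 32, 754]]
before (220,160 crop /2.6) [[289, 183, 14, 22, 157], [340, 193, 45, 32, 741]]
40 [372. 221.] [375. 199.]
0 [358. 224.] [361. 203.]
-38 [345. 227.] [347. 206.]
jar 107.6
dish 86.0
mug 15.4
```

```bash
python3 -c "
from plant import *
print(finish_job())"
```

```text
the job is handed in; nothing more can be done
None
```

The job is handed in, though no verdict came back: four clips were present, the one weak clip is on the box's far wall, and the three firm ones are on the mould's flange. I held the mould upside down (about 140° from upright) for 2.5 s, stood it back in the same place on the slab with its clips on, and released it. The mug looked undisturbed; the jar and dish I could not confirm in the last image.

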